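# Ready the polarimeter for a batch of sample cells

### The arm

A 6-joint arm with a two-finger parallel gripper is mounted at the origin on the work surface. World frame = base frame: x ahead of the robot, y to its left, z up, the work surface at z = 0. Lengths are in m, angles in rad, forces in N, time in s.
With the tool pointing down it reaches from about 0.35 to 0.85 m from the base axis. Payload 8.1 kg.
Tool frame: the origin (TCP) lies at the centre of the arm's flange, where the gripper is bolted on; the fingertips stand 186 mm ahead of it and the grasp point (between the pads) lies 167 mm ahead of it; z points along the fingers, y is the direction in which the jaws open and shut (so a half turn about z gives the same grasp; the last joint's range is limited). The gripper opens to 93 mm and grips with 3 to 60 N. Pads are 15 mm wide; open, the fingers measure 128 mm over their backs; the gripper's body (75 mm by 188 mm) begins 65 mm behind the grasp point.
Start: joints at [-1.429, 0.13, 1.488, -0, 1.523, -0.085], TCP at [0.135, -0.585, 0.405] pointing down, gripper open.
Joint ranges: [-2.96, 2.96], [-0.89, 2.26], [0.02, 2.5], [-1.34, 4.48], [0, 2.73], [-2.66, 2.66]. Speed limits (rad/s): [2.39, 2.39, 2.79, 3.14, 3.14, 3.14].

### API

Orientations are given as a rotation vector (axis times angle).
In Python, from plant import robot, viewer, order gives the robot as it stands.
- The arm moves only by the tool apply_moves, never from a script. Its argument "deltas" is a list of rows, each a list of 3 entries, a list of its own where there are three numbers: the finger opening in mm, from 0 to 93, then the shift along the tool's x, y, z in mm, then the turn about the tool's z in rad. In form: [[grip, [dx, dy, dz], yaw], ...]. A call has 1 to 5 rows; each row shifts and turns the commanded pose from where the row before left it, along the tool's axes as they then stand; what a row does not reach is not made up. A row lasts 1/8 s, in which the tool goes at most 62.5 mm and 10.7 degrees, less where a joint would pass 70% of its speed; a pose out of reach is approached as far as the arm can. A call is refused whole if a number of a shift passes 62.5 or a number of a turn 0.188, either way. A call with a gripper value outside its range is refused whole. The fingers move at their own pace and stop on an object; "grip_force" is the grip in N (left out, the last holds). Time passes only in rows, so rows that do not move let the fingers close. It gives the time, the measured TCP pose, the force and the opening at its end, in the units of the state.
- robot.read_state(): the state, without advancing time (a new reading comes with each control period).
- viewer.read_camera(name): name is "scene" or "top"; returns the picture (420x560x3 uint8, blue, green, red); there is no depth.
- viewer.get_calibration(name): a dict with "fx", "fy", "cx", "cy" (pixels), "R" (3x3) and "t" (3): a world point X has camera coordinates R X + t. Camera axes: x right, y down, z forward; pixel columns grow to the right and rows downward; lengths in m; the calibration is good to about 2 mm. A picture is of the moment at which its call begins. get_calibration takes no time and is no camera call.
- order.close_job(): hands the job in, once; it reports no verdict.
The state is a dict: "t": time; "q": joint angles; "dq": joint speeds; "joint_torque": joint torques, N m; "tool_pos": TCP position; "orientation": TCP orientation; "force": force on the tool from outside, world axes, zero at the start; "wrist_torque": the same for the moment, N m; "opening": finger opening in m.
Only numpy, scipy, OpenCV 4.12 (cv2) and the standard library are available. Lean on these libraries where they do the work, as an engineer would, in place of code of your own. Each camera call takes 0.05 s, during which the arm holds its last target. There are 200 camera calls.

### The job

Get the polarimeter ready for a reading: pull the lamp's start knob all the way up and let it spring back, then, with the carriage still empty, turn the analyser ring until its scale reads 0 at the index line and let go. Next lay every sample cell from the bench down flat in the carriage, one to a slot, screw both carriage locks clockwise fully home, and lastly turn the analyser ring to 40 degrees and let go. Leave the tip box, the reagent bottle and the beaker where they are.

Things in the scene. Friction and masses are not known exactly. Their poses are not given: they have to be found in the camera images.
- polarimeter: White bench instrument, fixed, 230 x 310 mm (own x, y), blue stripe at its foot. Origin at its underside, on the table; z up. Base 30 mm high; on it the open carriage in the middle (own y -58 to 58 mm), the lamp house (y 58 to 138 mm) and the analyser head (y -168 to -58 mm), both own x +-95 mm with tops 80 mm above the table.
- carriage (a point): Centre of the carriage floor, 30 mm above the table; instrument's axes. Two rows (own y = +-42 mm, 16 mm wide) of five black round-topped teeth (own x = -96, -48, 0, 48, 96 mm, 20 mm thick, 13 mm high) part the flat dark floor into four slots; no teeth in the middle 68 mm, so fingers have room there.
- slot0 (a point): Slot 1 of 4 of the carriage: where the centre of a cell rests when it lies fully down in this slot (12 mm above the carriage floor, 42 mm above the table). Slots run along own y (a cell's long axis lies along y, either way round), 48 mm apart along own x, 28 mm clear between teeth, 116 mm long.
- slot1 (a point): Slot 2 of 4 of the carriage: where the centre of a cell rests when it lies fully down in this slot (12 mm above the carriage floor, 42 mm above the table). Slots run along own y (a cell's long axis lies along y, either way round), 48 mm apart along own x, 28 mm clear between teeth, 116 mm long.
- slot2 (a point): Slot 3 of 4 of the carriage: where the centre of a cell rests when it lies fully down in this slot (12 mm above the carriage floor, 42 mm above the table). Slots run along own y (a cell's long axis lies along y, either way round), 48 mm apart along own x, 28 mm clear between teeth, 116 mm long.
- slot3 (a point): Slot 4 of 4 of the carriage: where the centre of a cell rests when it lies fully down in this slot (12 mm above the carriage floor, 42 mm above the table). Slots run along own y (a cell's long axis lies along y, either way round), 48 mm apart along own x, 28 mm clear between teeth, 116 mm long.
- cell0_center (a point): Sample cell (it may be absent): a clear glass tube 16 mm in diameter along its own y, with square aluminium end caps 24 x 24 mm, 14 mm long; 100 mm long overall, about 90 g. This point is its centre, 12 mm above what it lies on. Lies on the table at the start; grip the tube across its middle. Any cell fits any slot.
- cell1_center (a point): Sample cell (it may be absent): a clear glass tube 16 mm in diameter along its own y, with square aluminium end caps 24 x 24 mm, 14 mm long; 100 mm long overall, about 90 g. This point is its centre, 12 mm above what it lies on. Lies on the table at the start; grip the tube across its middle. Any cell fits any slot.
- cell2_center (a point): Sample cell (it may be absent): a clear glass tube 16 mm in diameter along its own y, with square aluminium end caps 24 x 24 mm, 14 mm long; 100 mm long overall, about 90 g. This point is its centre, 12 mm above what it lies on. Lies on the table at the start; grip the tube across its middle. Any cell fits any slot.
- cell3_center (a point): Sample cell (it may be absent): a clear glass tube 16 mm in diameter along its own y, with square aluminium end caps 24 x 24 mm, 14 mm long; 100 mm long overall, about 90 g. This point is its centre, 12 mm above what it lies on. Lies on the table at the start; grip the tube across its middle. Any cell fits any slot.
- lamp_knob (a joint): Height by which the lamp's start knob is pulled up, m: 0 at rest, 0.014 at the upper stop. A spring draws it back: 2.4 N at rest, about 7 N at the stop.
- lamp_grip (a point): Centre of the head of the lamp's start knob, which rises with it: black cylinder 28 mm in diameter and 18 mm high on a thin steel stem, upright on top of the lamp house; at rest the head runs from 14 to 32 mm above the lamp house's top. It moves straight up.
- analyser (a joint): Scale reading of the analyser ring in radians (0 = scale reads 0, 0.698 = 40 degrees). It grows as the ring is turned counter-clockwise seen from above. Stops at -0.17 and 1.75. It stays where it is left; friction 0.08 N m.
- analyser_grip (a point): On the ring's upright axis, 110 mm above the table, at the height to grip (axes: the instrument's, it does not turn with the ring). The ring is a silver flange (92 mm diameter, top 88 mm above the table) with a black ribbed collar (46 mm diameter, from 88 to 124 mm above the table) to turn it by, and an eyepiece on top up to 135 mm.
- index (a point): Inner end of the fixed index line, a black line on a small silver plate at the +x edge of the flange (own x of the instrument), against which the scale is read. The flange's lines run from 0 to 90 degrees: 0 the thickest and longest, long ones at 30, 60 and 90, medium every 10, short every 5; higher values follow clockwise from 0, seen from above.
- lock_near (a joint): Angle in rad by which the carriage lock on the robot's side has been turned clockwise (seen from above): fully home at its stop, 1.4; the other stop is 0, loose. Starts between 0 and 0.4. Stays where it is left; friction 0.06 N m.
- lock_far (a joint): Angle in rad by which the carriage lock on the side away from the robot has been turned clockwise (seen from above): fully home at its stop, 1.4; the other stop is 0, loose. Starts between 0 and 0.4. Stays where it is left; friction 0.06 N m.
- lock_near_grip (a point): Centre of the wing of the carriage lock at own x = -75 mm of the instrument: a captive wing screw, upright on top of the lamp house, 75 mm beside the lamp knob. The wing is a dark steel bar 40 mm long (its own y, which turns with it), 10 mm thick (its own x) and 18 mm high, from 12 to 30 mm above the lamp house's top. Grip it across its thickness.
- lock_far_grip (a point): Centre of the wing of the carriage lock at own x = 75 mm of the instrument: a captive wing screw, upright on top of the lamp house, 75 mm beside the lamp knob. The wing is a dark steel bar 40 mm long (its own y, which turns with it), 10 mm thick (its own x) and 18 mm high, from 12 to 30 mm above the lamp house's top. Grip it across its thickness.
- tip_box: Bystander: white plastic box 90 x 120 x 60 mm with a blue band. Origin under its centre.
- reagent: Bystander: amber reagent bottle, 64 mm diameter, 140 mm high. Origin under its centre.
- beaker: Bystander: small glass beaker, 70 mm across, 90 mm high. Origin under its centre.
There are look-alikes about, which are no part of the job. Leave any purple look-alike of the part that bears cell0_center alone. Leave any black or brown look-alike of the part that bears cell3_center alone.

How it is judged:
By the outcome, as a careful person would: the job done as asked, in the order asked, and still so for the second after the job is handed in, with the robot touching nothing.
Of cell0, cell1, cell2, cell3 only 2 to 4 are there at a start; the rules pass over those that are not, and their reading is None.
At some moment in a run one of cell0, cell1, cell2, cell3 may be knocked a few centimetres aside while the robot is not near it.
Once in a run the grip may slacken for a moment while it holds something.
It also fails if it takes over 210 s, if anything falls off the work surface, if the arm or the gripper's body presses on something with over 40 N, if the wrist force passes 120 N, or if a joint passes its speed limit or range.

## Working session

There is one attempt and no reset: what is moved stays moved. The work goes in short steps, Python scripts to look and compute and a tool call to move; the robot and the scene stay as the last step left them, time stands still between calls to the robot, and variables do not carry over. Pictures are saved under pics/ and viewed, about 12 in all and at most 16, crops included, and the job is handed in when it is done.

Besides the shell and the picture viewer there is one more tool, called as name([rows], argument=value, ...), one row to a line, values as JSON. apply_moves: Moves the arm, as the interface text tells. Its arguments: {"type":"object","properties":{"deltas":{"type":"array"},"grip_force":{"type":"number"}},"required":["deltas"]}

```bash
ls; mkdir -p pics
python3 - <<'E'
from plant import robot, viewer
import cv2
print(robot.read_state())
for n in("scene","top"):
    cv2.imwrite(f"pics/{n}0.png",viewer.read_camera(n)); c=viewer.get_calibration(n); print(n,c)
E
```

```text
pics
{'t': 0.0, 'q': array([-1.42941659e+00,  1.31156860e-01,  1.48928109e+00, -8.91435027e-06,
        1.52297963e+00, -8.53974294e-02]), 'dq': array([ 1.33202615e-03,  1.01962104e-03,  1.47098708e-03, -1.84309906e-04,
        1.65162291e-03,  2.95109290e-05]), 'joint_torque': array([-1.14041401e-05, -5.59847867e+01, -4.91753519e+01,  7.68774748e-02,
        3.60213860e-02, -1.35950499e-04]), 'tool_pos': array([ 0.13489252, -0.58440702,  0.40368871]), 'orientation': array([-3.11960627e+00, -3.55252212e-01,  9.41544944e-05]), 'force': array([0.213036  , 0.278036  , 0.10762749]), 'wrist_torque': array([-0.00203895, -0.00880427, -0.01925927]), 'opening': 0.09248956788531512}
scene {'fx': 532.2418772653555, 'fy': 532.2418772653555, 'cx': 279.5664670365957, 'cy': 213.08637562145978, 'R': array([[ 0.45051423,  0.89266938, -0.01335334],
       [ 0.60720839, -0.31734349, -0.72841684],
       [-0.654473  ,  0.32005389, -0.68500409]]), 't': array([-0.29876511, -0.19498884,  1.84313227])}
top {'fx': 398.9039142218557, 'fy': 398.9039142218557, 'cx': 281.55577209394414, 'cy': 202.56724155778844, 'R': array([[-0.02702474, -0.99953452, -0.01415628],
       [-0.99175089,  0.02858398, -0.1249525 ],
       [ 0.12529898,  0.01066269, -0.99206173]]), 't': array([0.11250579, 0.46240563, 0.92316497])}
```

View pics/scene0.png

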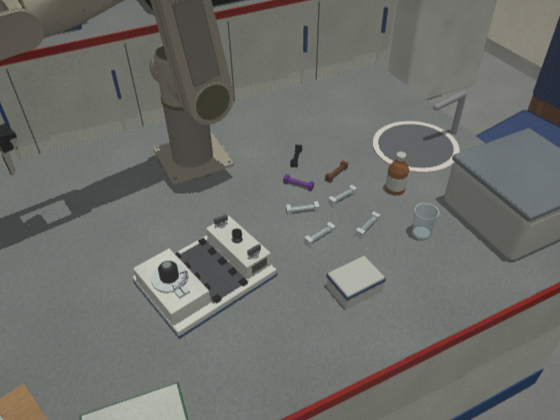

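View pics/top0.png

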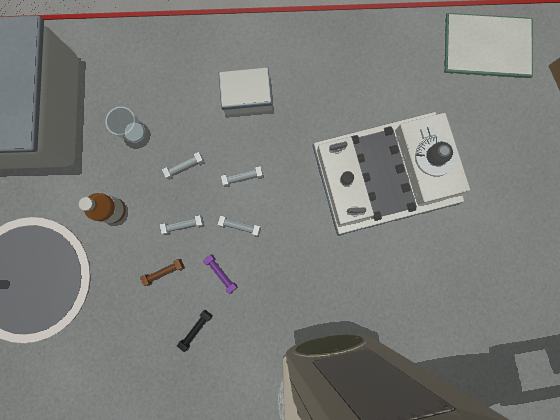

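The top view shows four clear cells at about (184,166), (242,176), (181,225) and (239,225). The coloured look-alikes are brown (162,272), purple (220,274) and black (195,331), which I'll leave alone. The instrument is on the right, lamp knob (347,178), locks (338,147) and (357,211), ring (438,153).

```bash
python3 - <<'E'
import cv2,numpy as np
t=cv2.imread("pics/top0.png")
a=cv2.resize(t[105:245,305:480],(700,560),interpolation=cv2.INTER_CUBIC)
b=cv2.resize(t[140:245,150:270],(640,560),interpolation=cv2.INTER_CUBIC)
cv2.imwrite("pics/c1.png",a);cv2.imwrite("pics/c2.png",b)
E
cat > h.py <<'E'
import numpy as np,cv2,os
from plant import robot,viewer,order
from scipy.spatial.transform import Rotation as Ro
def ray(n,u,v,z):
    c=viewer.get_calibration(n);d=c["R"].T@np.array([(u-c["cx"])/c["fx"],(v-c["cy"])/c["fy"],1.]);o=-c["R"].T@c["t"]
    return (o+d*(z-o[2])/d[2]).round(4)
def proj(n,X):
    c=viewer.get_calibration(n);p=c["R"]@np.asarray(X,float)+c["t"];return np.array([c["fx"]*p[0]/p[2]+c["cx"],c["fy"]*p[1]/p[2]+c["cy"]])
def pose():
    s=robot.read_state();return s,s["tool_pos"],Ro.from_rotvec(s["orientation"]).as_matrix()
def to(X,jaw=None,zg=None):
    "print tool-frame shift (mm) to put grasp point at X; jaw = wanted world yaw of jaw axis"
    s,p,R=pose();g=p+R[:,2]*.167;d=R.T@(np.asarray(X)-g)*1000
    out=[d.round(1)]
    if jaw is not None:
        y=np.arctan2(R[1,1],R[0,1]);a=-(jaw-y);a=(a+np.pi/2)%np.pi-np.pi/2;out.append(round(a,3))
    print("shift",*out,"t",round(s["t"],2),"grasp",g.round(4),"q6",s["q"][5].round(2))
E
```

```text
(no output)
```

View pics/c1.png

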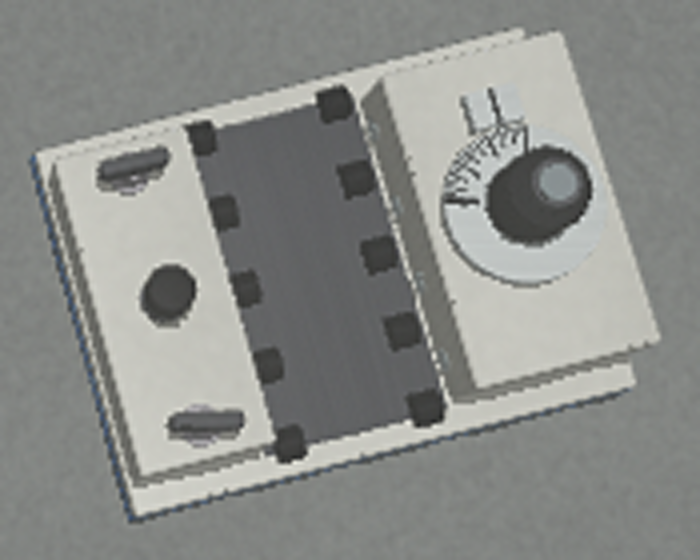

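View pics/c2.png

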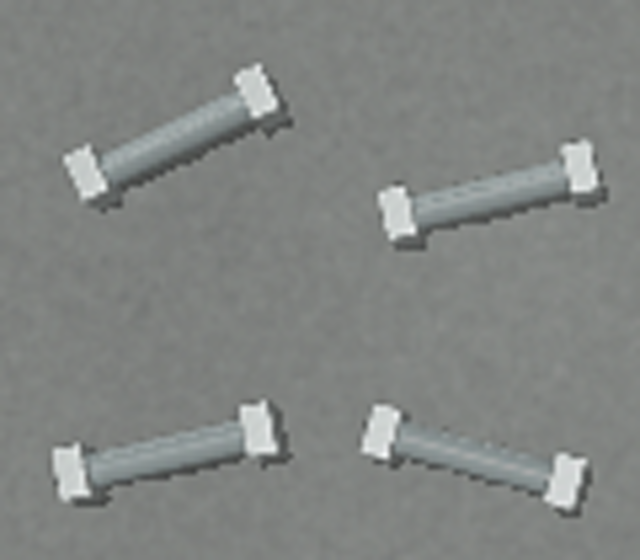

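The instrument crop shows the ten teeth, knob (168,294), wings (133,167) and (205,424), and the index plate with its line at about (493,105), separate from the thick scale 0. The cells crop shows four silver-capped clear tubes, none of them purple, black or brown, so they are the sample cells.

```bash
cat > fit.py <<'E'
from h import *
T=[(201,138),(224,213),(245,290),(268,365),(291,444),(335,104),(357,179),(380,254),(404,330),(427,408)]
own=np.array([(x,y) for y in(.042,-.042) for x in(.096,.048,0,-.048,-.096)])
W=np.array([ray("top",(u+.5)/4-.5+305,(v+.5)/4-.5+105,.040)[:2] for u,v in T])
co,cw=own.mean(0),W.mean(0);U,_,V=np.linalg.svd((own-co).T@(W-cw));R=(U@V).T
yaw=np.arctan2(R[1,0],R[0,0]);t=cw-R@co
if __name__=="__main__":
    print("resid mm",((W-(own@R.T+t))*1e3).round(1).tolist());print("pose",t,yaw)
    for n,o in dict(lamp=(0,.098),near=(-.075,.098),far=(.075,.098),ana=(0,-.113),s0=(-.072,0),s1=(-.024,0),s2=(.024,0),s3=(.072,0)).items():
        print(n,(R@o+t).round(4))
    for n,u,v,z in(("knob",168,294,.11),("far",133,165,.11),("near",205,422,.11),("eyepiece",561,181,.135)):
        w=ray("top",(u+.5)/4-.5+305,(v+.5)/4-.5+105,z);print(n,w,"own",R.T@(w[:2]-t))
    for e in(((85,172),(256,90)),((397,213),(580,167)),((70,473),(260,430)),((381,432),(568,482))):
        k=5.3333;w=[ray("top",(u+.5)/k-.5+150,(v+.5)/k-.5+140,.02)[:2] for u,v in e]
        d=w[0]-w[1];print("cell",(w[0]+w[1])/2,"axis yaw",np.arctan2(d[1],d[0]),np.linalg.norm(d))
    for a in((120,185,158,145),(172,428,240,412)): print(a)
E
python3 fit.py; python3 -c "
from h import *
to([.5,0,.2],0)
_,p,R=pose();print(R.round(3))"
```

```text
resid mm [[-0.5, -0.3], [-0.1, -0.9], [-0.4, -0.1], [1.0, -0.3], [0.6, -0.4], [-0.8, -0.0], [-0.8, 0.5], [-0.1, 0.6], [0.5, 0.2], [0.6, 0.7]]
pose [ 0.52913 -0.14326] 0.2278059701687937
lamp [ 0.507  -0.0478]
near [ 0.4339 -0.0647]
far [ 0.5801 -0.0309]
ana [ 0.5547 -0.2533]
s0 [ 0.459  -0.1595]
s1 [ 0.5058 -0.1487]
s2 [ 0.5525 -0.1378]
s3 [ 0.5993 -0.127 ]
knob [ 0.5052 -0.0458  0.11  ] own [-0.00130131  0.10034642]
far [ 0.5785 -0.0298  0.11  ] own [0.07371838 0.09937892]
near [ 0.434  -0.0625  0.11  ] own [-0.07443335  0.10015773]
eyepiece [ 0.5559 -0.2551  0.135 ] own [ 0.00082035 -0.11499628]
cell [0.56865 0.34215] axis yaw 2.0008648310012225 0.0865846406702713
cell [0.53665 0.1962 ] axis yaw 1.7921107691426883 0.0861
cell [0.42105 0.34405] axis yaw 1.7672962308162057 0.08758550108322727
cell [0.41465 0.2044 ] axis yaw 1.282619284414131 0.08761284152451627
(120, 185, 158, 145)
(172, 428, 240, 412)
shift [ 487.1 -487.    37.7] -1.344 t 0.1 grasp [ 0.1349 -0.5842  0.2368] q6 -0.09
[[ 0.974  0.225 -0.   ]
 [ 0.225 -0.974  0.002]
 [ 0.    -0.002 -1.   ]]
```

apply_moves([
  [60,[44,-40,0],0],
  [60,[44,-40,0],0],
  [60,[44,-40,0],0],
  [60,[44,-40,0],0],
  [60,[44,-40,0],0],
], grip_force=20)

```text
t: 0.72
tool_pos: [0.305, -0.3385, 0.4044]
orientation: [-3.121, -0.355, -0.0]
force: [0.4, 0.9, 0.1]
opening: 0.0601
```

apply_moves([
  [60,[44,-40,0],0],
  [60,[44,-40,0],0],
  [60,[44,-40,0],0],
  [60,[44,-40,0],0],
  [60,[44,-40,0],0],
])

```text
t: 1.35
tool_pos: [0.4744, -0.094, 0.4046]
orientation: [3.121, 0.356, 0.0]
force: [-0.1, -0.5, 0.7]
opening: 0.0599
```

```bash
python3 -c "
from h import *
to([.506,-.047,.103],-1.343)"
```

```text
shift [ 41.4 -38.8 134.6] -0.001 t 1.35 grasp [ 0.4744 -0.0941  0.2376] q6 1.04
```

apply_moves([
  [60,[41,-39,0],0],
  [60,[0,0,50],0],
  [60,[0,0,50],0],
  [60,[0,0,32],0],
  [60,[0,0,0],0],
], grip_force=40)

```text
t: 1.98
tool_pos: [0.5038, -0.0484, 0.2702]
orientation: [-3.12, -0.356, 0.007]
force: [-0.4, -0.2, -0.0]
opening: 0.0601
```

apply_moves([
  [15,[0,0,0],0],
  [15,[0,0,0],0],
  [15,[0,0,0],0],
  [15,[0,0,0],0],
])

```text
t: 2.48
tool_pos: [0.5051, -0.0481, 0.2736]
orientation: [-3.12, -0.355, -0.001]
force: [-2.2, 4.4, 4.6]
opening: 0.0268
```

apply_moves([
  [15,[0,0,-5],0],
  [15,[0,0,-5],0],
  [15,[0,0,-3],0],
  [15,[0,0,0],0],
  [15,[0,0,0],0],
])

```text
t: 3.1
tool_pos: [0.505, -0.048, 0.2853]
orientation: [-3.12, -0.356, -0.001]
force: [4.0, 5.4, -6.7]
opening: 0.0272
```

apply_moves([
  [15,[0,0,-1],0],
  [15,[0,0,-1],0],
  [15,[0,0,0],0],
  [15,[0,0,0],0],
])

```text
t: 3.6
tool_pos: [0.505, -0.0481, 0.2872]
orientation: [-3.12, -0.356, -0.001]
force: [4.4, 4.6, -7.1]
opening: 0.0273
```

apply_moves([
  [15,[0,0,-1],0],
  [15,[0,0,-1],0],
  [15,[0,0,0],0],
  [15,[0,0,0],0],
])

```text
t: 4.1
tool_pos: [0.5049, -0.048, 0.2878]
orientation: [-3.12, -0.356, -0.0]
force: [10.2, 4.3, -18.8]
opening: 0.0273
```

apply_moves([
  [15,[0,0,-2],0],
  [15,[0,0,0],0],
  [15,[0,0,0],0],
])

```text
t: 4.47
tool_pos: [0.5048, -0.0481, 0.288]
orientation: [-3.119, -0.355, 0.0]
force: [19.2, 2.1, -33.0]
opening: 0.0272
```

apply_moves([
  [60,[0,0,3],0],
  [60,[0,0,0],0],
  [60,[0,0,0],0],
  [60,[0,0,-35],0],
  [80,[0,0,-40],0],
])

```text
t: 5.1
tool_pos: [0.5045, -0.0487, 0.3644]
orientation: [-3.121, -0.355, 0.002]
force: [0.3, 0.6, 0.4]
opening: 0.0657
```

apply_moves([
  [80,[1,53,0],0],
  [80,[1,53,0],0],
  [80,[1,53,0],0],
  [80,[0,53,0],0],
  [80,[0,0,0],0],
])

```text
t: 5.72
tool_pos: [0.5554, -0.2582, 0.3638]
orientation: [3.121, 0.349, 0.0]
force: [-0.7, -0.1, 0.3]
opening: 0.0798
```

apply_moves([
  [80,[0,0,0],-0.16],
  [80,[0,0,0],-0.16],
  [80,[0,0,0],-0.18],
  [80,[0,0,0],0],
  [80,[0,0,0],0],
])

```text
t: 6.35
tool_pos: [0.5555, -0.2542, 0.3641]
orientation: [2.938, 1.111, 0.001]
force: [0.6, -0.9, 0.5]
opening: 0.0801
```

```bash
python3 -c "
from h import *
import cv2
t=viewer.read_camera('scene');cv2.imwrite('pics/s1.png',cv2.resize(t[180:340,120:300],(675,600),interpolation=cv2.INTER_CUBIC))
to([.555,-.254,.112],-1.343)"
```

```text
shift [-0.3 -0.6 85. ] 0.496 t 6.4 grasp [ 0.5556 -0.2543  0.197 ] q6 0.33
```

View pics/s1.png

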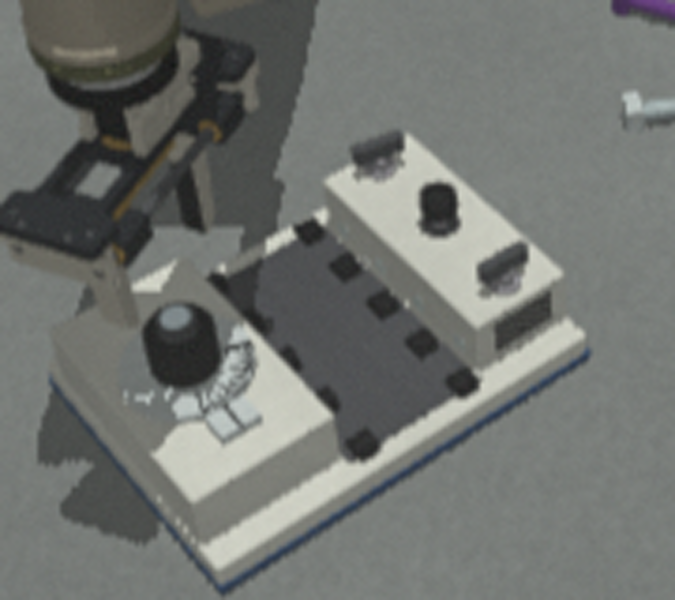

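The lamp knob is back at rest (crop 438,205) and the open gripper is above the ring.

apply_moves([
  [80,[0,-1,40],0],
  [80,[0,0,30],0],
  [80,[0,0,14],0],
  [80,[0,0,0],0],
  [80,[0,0,0],0],
], grip_force=25)

```text
t: 7.02
tool_pos: [0.5554, -0.2542, 0.2814]
orientation: [2.935, 1.115, 0.002]
force: [-0.1, 0.3, 1.1]
opening: 0.0798
```

apply_moves([
  [30,[0,0,0],0],
  [30,[0,0,0],0],
  [30,[0,0,0],0],
  [30,[0,0,0],0],
])

```text
t: 7.52
tool_pos: [0.5545, -0.2534, 0.2798]
orientation: [-2.935, -1.116, 0.001]
force: [-1.2, -0.7, 10.7]
opening: 0.0454
```

apply_moves([
  [30,[0,0,0],0.15],
  [30,[0,0,0],0.15],
  [30,[0,0,0],0.15],
  [30,[0,0,0],0.15],
  [30,[0,0,0],0.15],
])

```text
t: 8.15
tool_pos: [0.5544, -0.2531, 0.2798]
orientation: [-3.139, 0.044, 0.003]
force: [-4.5, 5.4, 5.4]
opening: 0.046
```

```bash
cat > st.py <<'E'
from h import *
s,p,R=pose();print("jaw",np.arctan2(R[1,1],R[0,1]).round(4),"tz",s["wrist_torque"].round(3),"F",s["force"].round(1),"g",(p+R[:,2]*.167).round(4),"op",round(s["opening"],4),"q6",s["q"][5].round(3),"t",round(s["t"],2))
E
python3 st.py
```

```text
jaw -1.5985 tz [0.967 0.813 0.044] F [-4.5  5.4  5.4] g [ 0.5541 -0.2528  0.1128] op 0.046 q6 1.086 t 8.15
```

apply_moves([
  [30,[0,0,0],0.1],
  [30,[0,0,0],0.1],
  [30,[0,0,0],0.1],
  [30,[0,0,0],0],
  [30,[0,0,0],0],
])

```text
t: 8.78
tool_pos: [0.5545, -0.253, 0.2798]
orientation: [-3.099, 0.505, 0.003]
force: [-5.0, 6.3, 5.6]
opening: 0.0455
```

```bash
python3 st.py; python3 -c "
from h import *
t=viewer.read_camera('scene');cv2.imwrite('pics/s2.png',cv2.resize(t[245:305,130:200],(700,600),interpolation=cv2.INTER_CUBIC))"
```

```text
jaw -1.8938 tz [ 1.163  0.737 -0.071] F [-5.   6.3  5.6] g [ 0.5542 -0.2526  0.1128] op 0.0455 q6 1.381 t 8.78
```

View pics/s2.png

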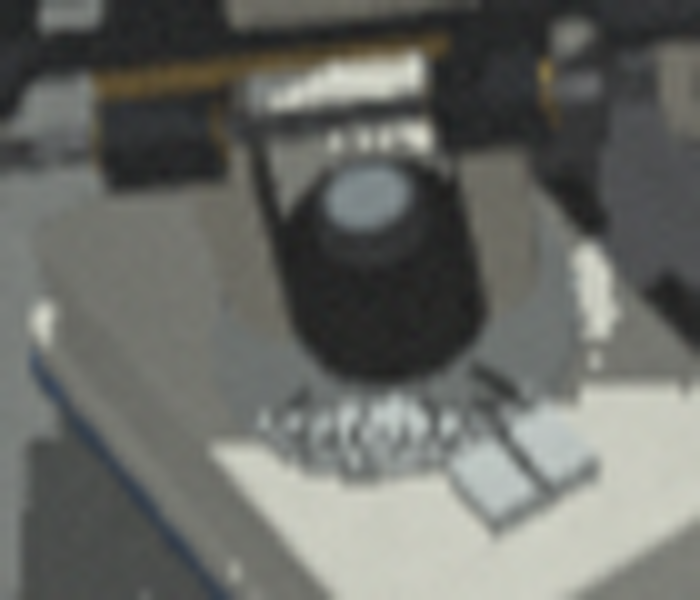

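The enlarged view shows the thick 0 line at about (495,380), just short of the index line, which runs from (545,490) to (505,420). I'll continue clockwise to feel the stop at -0.17, then come back to 0.

apply_moves([
  [30,[0,0,0],0.06],
  [30,[0,0,0],0.06],
  [30,[0,0,0],0.06],
  [30,[0,0,0],0],
  [30,[0,0,0],0],
])

```text
t: 9.45
tool_pos: [0.5545, -0.2529, 0.2798]
orientation: [-3.041, 0.781, 0.004]
force: [-5.3, 6.3, 6.9]
opening: 0.0458
```

```bash
python3 st.py
```

```text
jaw -2.0737 tz [ 1.196  0.687 -0.109] F [-5.3  6.3  6.9] g [ 0.5542 -0.2525  0.1128] op 0.0458 q6 1.561 t 9.45
```

apply_moves([
  [30,[0,0,0],0.04],
  [30,[0,0,0],0.04],
  [30,[0,0,0],0],
  [30,[0,0,0],0],
])

```text
t: 9.95
tool_pos: [0.5545, -0.2528, 0.2798]
orientation: [-3.007, 0.902, 0.004]
force: [-5.0, 8.0, 5.7]
opening: 0.0458
```

```bash
python3 st.py
```

```text
jaw -2.1537 tz [ 1.29   0.686 -0.064] F [-5.   8.   5.7] g [ 0.5543 -0.2524  0.1128] op 0.0458 q6 1.641 t 9.95
```

apply_moves([
  [30,[0,0,0],0.03],
  [30,[0,0,0],0.03],
  [30,[0,0,0],0],
  [30,[0,0,0],0],
])

```text
t: 10.45
tool_pos: [0.5545, -0.2528, 0.2798]
orientation: [-2.979, 0.992, 0.004]
force: [-4.5, 6.7, 5.4]
opening: 0.0459
```

```bash
python3 st.py
```

```text
jaw -2.2137 tz [ 1.286  0.614 -0.068] F [-4.5  6.7  5.4] g [ 0.5543 -0.2524  0.1128] op 0.0459 q6 1.701 t 10.45
```

apply_moves([
  [30,[0,0,0],0.03],
  [30,[0,0,0],0.03],
  [30,[0,0,0],0],
  [30,[0,0,0],0],
])

```text
t: 10.95
tool_pos: [0.5546, -0.2528, 0.2798]
orientation: [-2.948, 1.081, 0.004]
force: [-3.9, 6.5, 6.8]
opening: 0.0455
```

```bash
python3 st.py
```

```text
jaw -2.2736 tz [ 1.348  0.568 -0.068] F [-3.9  6.5  6.8] g [ 0.5543 -0.2523  0.1128] op 0.0455 q6 1.761 t 10.95
```

```bash
cat > orth.py <<'E'
from h import *; import sys
from fit import R as RI,t as tI
def orth(n,img,c=(0,-.113),z=.088,half=.06,S=600,dx=0,dy=0):
    cs=[(half,half),(half,-half),(-half,-half),(-half,half)] # up=own x, left=own y
    src=np.float32([proj(n,[*(RI@(np.array(c)+o)+tI),z]) for o in cs])
    return cv2.warpPerspective(img,cv2.getPerspectiveTransform(src,np.float32([(0,0),(S,0),(S,S),(0,S)])),(S,S),flags=cv2.INTER_CUBIC)
if __name__=="__main__":
    cv2.imwrite(sys.argv[2],orth(sys.argv[1],viewer.read_camera(sys.argv[1])))
E
python3 orth.py scene pics/o1.png
```

```text
(no output)
```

View pics/o1.png

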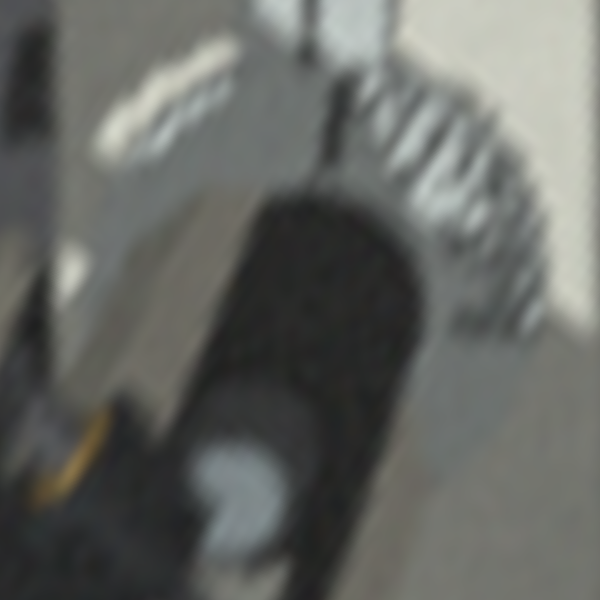

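The rectified view puts the 0 line at about (345,90), roughly 10° clockwise of the index (308,40), so the ring is close to the -0.17 stop. I'll feel for it in small steps.

apply_moves([
  [30,[0,0,0],0.03],
  [30,[0,0,0],0],
  [30,[0,0,0],0],
])

```text
t: 11.38
tool_pos: [0.5546, -0.2527, 0.2798]
orientation: [-2.932, 1.124, 0.004]
force: [-4.9, 7.7, 6.9]
opening: 0.046
```

```bash
python3 st.py
```

```text
jaw -2.303 tz [1.311 0.589 0.342] F [-4.9  7.7  6.9] g [ 0.5543 -0.2523  0.1128] op 0.046 q6 1.791 t 11.38
```

apply_moves([
  [30,[0,0,0],0.03],
  [30,[0,0,0],0],
  [30,[0,0,0],0],
])

```text
t: 11.75
tool_pos: [0.5549, -0.2531, 0.2798]
orientation: [-2.915, 1.168, 0.002]
force: [-1.3, 5.8, 3.3]
opening: 0.0459
```

```bash
python3 st.py
```

```text
jaw -2.333 tz [1.053 0.161 0.3  ] F [-1.3  5.8  3.3] g [ 0.5548 -0.2528  0.1128] op 0.0459 q6 1.82 t 11.75
```

apply_moves([
  [30,[0,0,0],-0.01],
  [30,[0,0,0],0],
  [30,[0,0,0],0],
])

```text
t: 12.12
tool_pos: [0.5549, -0.2531, 0.2798]
orientation: [-2.92, 1.154, 0.002]
force: [-1.5, 6.0, 4.6]
opening: 0.0457
```

```bash
python3 st.py
```

```text
jaw -2.3233 tz [1.162 0.193 0.054] F [-1.5  6.   4.6] g [ 0.5548 -0.2528  0.1128] op 0.0457 q6 1.811 t 12.12
```

apply_moves([
  [30,[0,0,0],-0.01],
  [30,[0,0,0],0],
  [30,[0,0,0],0],
])

```text
t: 12.5
tool_pos: [0.5549, -0.2531, 0.2798]
orientation: [-2.926, 1.139, 0.001]
force: [-2.3, 6.2, 3.1]
opening: 0.0459
```

```bash
python3 st.py
```

```text
jaw -2.3134 tz [1.126 0.178 0.056] F [-2.3  6.2  3.1] g [ 0.5548 -0.2528  0.1128] op 0.0459 q6 1.801 t 12.5
```

apply_moves([
  [30,[0,0,0],-0.053],
  [30,[0,0,0],-0.053],
  [30,[0,0,0],-0.052],
  [30,[0,0,0],0],
  [30,[0,0,0],0],
])

```text
t: 13.12
tool_pos: [0.5549, -0.2531, 0.2798]
orientation: [-3.007, 0.905, 0.001]
force: [-1.7, 5.9, 4.0]
opening: 0.0458
```

```bash
python3 st.py;python3 orth.py scene pics/o2.png
```

```text
jaw -2.1553 tz [1.063 0.151 0.089] F [-1.7  5.9  4. ] g [ 0.5548 -0.2528  0.1128] op 0.0458 q6 1.643 t 13.12
```

View pics/o2.png

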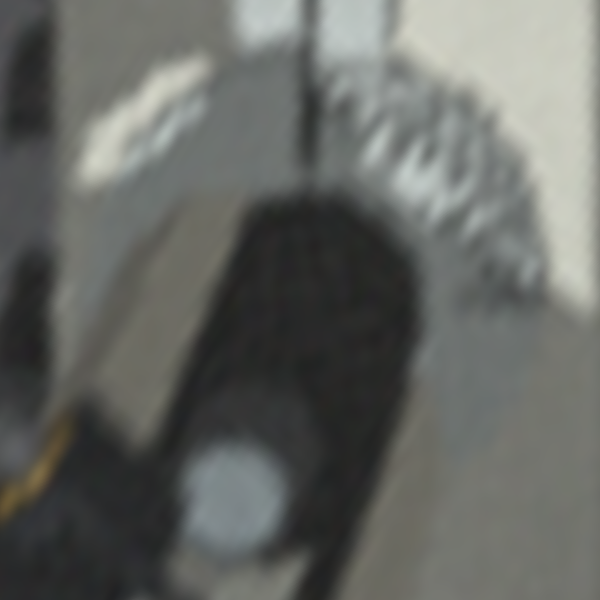

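In the rectified view the 0 line at (310,120) lines up with the index at (308,30), agreeing with the stop-plus-0.17 turn. I'll let go and detect the cells next.

apply_moves([
  [80,[0,0,0],0],
  [80,[0,0,0],0],
  [80,[0,0,0],0],
  [80,[0,0,-40],0],
  [80,[0,0,-45],0],
])

```text
t: 13.8
tool_pos: [0.5544, -0.2538, 0.3645]
orientation: [-3.008, 0.906, 0.004]
force: [0.4, -0.8, 0.3]
opening: 0.0797
```

```bash
cat > nav.py <<'E'
from h import *
def plan(X,jaw,n):
    s,p,R=pose();g=p+R[:,2]*.167;y=np.arctan2(R[1,1],R[0,1])
    a=-(jaw-y)/n;d=(np.asarray(X)-g)*1000/n
    print(f"t {s['t']:.2f} g {g.round(4)} jaw {y:.3f} yaw/row {a:.3f} total {-(jaw-y):.3f} step {np.linalg.norm(d):.1f}mm")
    for i in range(n):
        Rz=R@Ro.from_rotvec([0,0,a*i]).as_matrix();print((Rz.T@d).round().astype(int).tolist(),end=" ")
    print()
def cells(img=None):
    img=viewer.read_camera("top") if img is None else img
    m=((img.min(2)>185)&(img.max(2)<=255)).astype(np.uint8);m[:,300:]=0;m[:115]=0;m[260:]=0;m[:,:130]=0
    n,l,st,c=cv2.connectedComponentsWithStats(m,connectivity=8)
    P=[(ray("top",*c[i],.022)[:2],c[i],st[i,4]) for i in range(1,n) if 8<=st[i,4]<150]
    out=[]
    for i in range(len(P)):
        for j in range(i):
            d=P[i][0]-P[j][0]
            if abs(np.linalg.norm(d)-.086)<.006:
                ax=np.arctan2(d[1],d[0])%np.pi
                print("cell",((P[i][0]+P[j][0])/2).round(4),"jaw",round(ax-np.pi/2,3),"px",((P[i][1]+P[j][1])/2).round(),P[i][2],P[j][2],np.linalg.norm(d).round(3))
    print(len(P),"blobs")
if __name__=="__main__":
    import sys
    cells()
    if len(sys.argv)>1: v=list(map(float,sys.argv[1:]));plan(v[:3],v[3],int(v[4]))
E
python3 nav.py .5367 .1962 .17 .221 14
```

```text
cell [0.568  0.3418] jaw 0.427 px [182. 164.] 46 47 0.086
cell [0.5566 0.2704] jaw -0.737 px [211. 168.] 47 47 0.087
cell [0.5367 0.1962] jaw 0.218 px [241. 175.] 47 47 0.086
cell [0.4214 0.3443] jaw 0.199 px [180. 224.] 49 50 0.087
cell [0.4152 0.205 ] jaw -0.285 px [238. 225.] 49 46 0.086
8 blobs
t 13.85 g [ 0.5571 -0.2553  0.2061] jaw -2.156 yaw/row -0.170 total -2.377 step 32.4mm
[-19, -26, 2] [-14, -29, 2] [-9, -31, 2] [-4, -32, 2] [2, -32, 2] [7, -32, 2] [12, -30, 2] [17, -27, 2] [21, -24, 2] [25, -20, 2] [28, -16, 2] [31, -11, 2] [32, -5, 2] [32, 0, 2]
```

apply_moves([
  [80,[-19,-26,0],-0.17],
  [80,[-14,-29,0],-0.17],
  [80,[-9,-31,0],-0.17],
  [80,[-4,-32,0],-0.17],
  [80,[2,-32,0],-0.17],
])

```text
t: 14.48
tool_pos: [0.5483, -0.0921, 0.3647]
orientation: [3.113, 0.423, 0.001]
force: [0.5, 0.3, 0.8]
opening: 0.0803
```

apply_moves([
  [70,[7,-32,0],-0.17],
  [60,[12,-30,0],-0.17],
  [60,[17,-27,0],-0.17],
  [60,[21,-24,0],-0.17],
  [60,[25,-20,0],-0.17],
])

```text
t: 15.1
tool_pos: [0.5403, 0.0686, 0.3648]
orientation: [2.661, 1.669, 0.001]
force: [0.6, 0.4, -0.2]
opening: 0.0596
```

apply_moves([
  [60,[28,-16,0],-0.17],
  [60,[31,-11,0],-0.17],
  [60,[32,-5,0],-0.17],
  [60,[32,0,0],-0.17],
  [60,[0,0,0],0],
])

```text
t: 15.72
tool_pos: [0.5332, 0.1987, 0.3646]
orientation: [-1.955, -2.459, -0.0]
force: [0.4, -1.2, 0.2]
opening: 0.0603
```

```bash
python3 nav.py .5367 .1962 .022 .218 1
```

```text
3 blobs
t 15.78 g [0.5334 0.1975 0.1976] jaw 0.224 yaw/row 0.006 total 0.006 step 175.6mm
[-2, 3, 176]
```

apply_moves([
  [60,[-1,2,55],0.006],
  [60,[0,1,55],0],
  [60,[0,0,45],0],
  [60,[0,0,19],0],
  [60,[0,0,0],0],
], grip_force=25)

```text
t: 16.4
tool_pos: [0.5367, 0.196, 0.1904]
orientation: [-1.969, -2.448, 0.002]
force: [0.4, 0.0, 0.3]
opening: 0.06
```

apply_moves([
  [5,[0,0,0],0],
  [5,[0,0,0],0],
  [5,[0,0,0],0],
  [5,[0,0,0],0],
])

```text
t: 16.9
tool_pos: [0.5368, 0.1968, 0.1913]
orientation: [1.966, 2.45, 0.001]
force: [-0.1, -0.3, -1.4]
opening: 0.0245
```

apply_moves([
  [5,[0,0,-30],0],
  [5,[0,0,-60],0],
  [5,[0,0,-60],0],
  [5,[0,0,0],0],
])

```text
t: 17.4
tool_pos: [0.5385, 0.1973, 0.3478]
orientation: [1.962, 2.445, 0.015]
force: [1.2, 0.5, 0.4]
opening: 0.005
```

```bash
python3 st.py; python3 nav.py .5993 -.127 .17 .228 6
```

```text
jaw 0.2181 tz [-0.088 -0.123 -0.   ] F [1.2 0.5 0.4] g [0.5404 0.1978 0.1808] op 0.005 q6 0.044 t 17.4
cell [0.5593 0.2696] jaw -0.674 px [211. 167.] 16 46 0.084
4 blobs
t 17.45 g [0.5386 0.1973 0.1772] jaw 0.218 yaw/row -0.002 total -0.010 step 55.0mm
[-55, -2, 1] [-55, -2, 1] [-55, -2, 1] [-55, -2, 1] [-55, -2, 1] [-55, -2, 1]
```

I lifted before the fingers had closed, so they came up empty. Before retrying I'll check whether the cell moved.

apply_moves([
  [50,[0,0,0],0],
  [50,[0,0,0],0],
  [50,[0,0,0],0],
  [50,[0,0,0],0],
  [50,[0,0,0],0],
])

```text
t: 18.08
tool_pos: [0.5366, 0.1967, 0.3405]
orientation: [-1.966, -2.45, 0.0]
force: [-0.1, 0.4, 0.5]
opening: 0.0479
```

```bash
python3 -c "
from h import *
i=viewer.read_camera('scene');m=((i.min(2)>185)).astype(np.uint8);m[:,:275]=0;m[:,395:]=0;m[:175]=0;m[255:]=0
n,l,s,c=cv2.connectedComponentsWithStats(m)
for k in range(1,n):
    if s[k,4]>6: print(c[k].round(1),s[k,4],ray('scene',*c[k],.02))
for X in((.5367,.1962,.012),): print(proj('scene',X))
"; python3 st.py
```

```text
[320.1810475  233.70081105]
jaw 0.218 tz [-0.008 -0.097 -0.009] F [0.2 0.3 0.1] g [0.5366 0.1967 0.1736] op 0.0491 q6 0.044 t 18.12
```

```bash
python3 -c "
from h import *
i=viewer.read_camera('scene')
cv2.imwrite('pics/s3.png',cv2.resize(i[150:270,250:410],(800,600),interpolation=cv2.INTER_CUBIC))
"
```

```text
(no output)
```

View pics/s3.png

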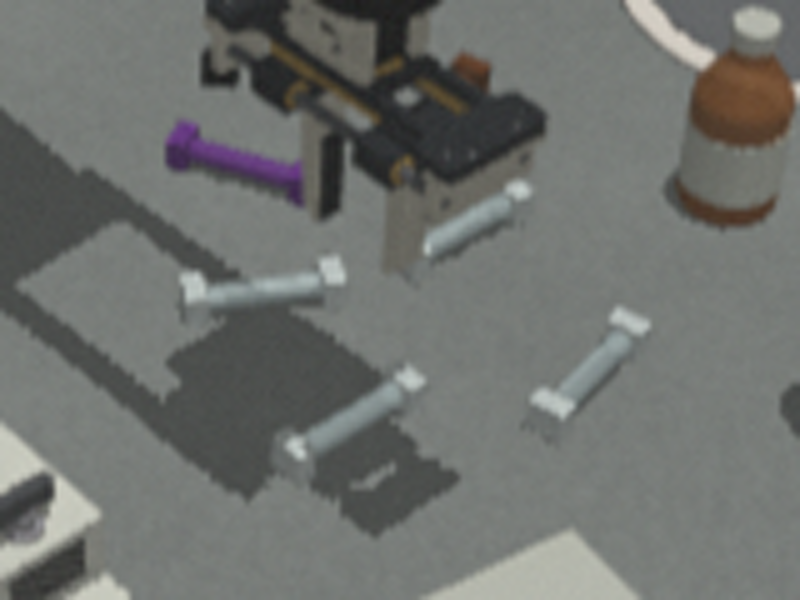

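All four cells are in the crop. The target's caps are at (293,450) and (410,380), and their midpoint (320.3,233) matches the predicted (320.2,233.7), so it hasn't moved. Retrying.

apply_moves([
  [40,[0,0,55],0],
  [40,[0,0,55],0],
  [40,[0,0,30],0],
  [40,[0,0,10],0],
  [36,[0,0,0],0],
], grip_force=30)

```text
t: 18.8
tool_pos: [0.5368, 0.1967, 0.191]
orientation: [-1.967, -2.45, 0.0]
force: [0.3, 0.1, 0.3]
opening: 0.0367
```

apply_moves([
  [5,[0,0,0],0],
  [5,[0,0,0],0],
  [5,[0,0,0],0],
  [5,[0,0,0],0],
  [5,[0,0,0],0],
])

```text
t: 19.42
tool_pos: [0.5372, 0.1969, 0.1921]
orientation: [1.966, 2.449, 0.002]
force: [-1.8, -1.1, 6.3]
opening: 0.015
```

```bash
python3 st.py
```

```text
jaw 0.218 tz [-0.115  0.187 -0.022] F [-1.8 -1.1  6.3] g [0.5375 0.197  0.0251] op 0.015 q6 0.044 t 19.43
```

apply_moves([
  [5,[0,0,-30],0],
  [5,[0,0,-60],0],
  [5,[0,0,-60],0],
  [5,[0,0,0],0],
  [5,[0,0,0],0],
])

```text
t: 20.05
tool_pos: [0.5365, 0.1966, 0.3406]
orientation: [1.966, 2.45, 0.0]
force: [-0.0, 0.1, -1.3]
opening: 0.0152
```

```bash
python3 st.py; python3 nav.py .5993 -.127 .174 .228 6
```

```text
jaw 0.218 tz [ 0.009 -0.111 -0.036] F [-0.   0.1 -1.3] g [0.5366 0.1967 0.1736] op 0.0152 q6 0.044 t 20.05
3 blobs
t 20.10 g [0.5358 0.1965 0.1723] jaw 0.218 yaw/row -0.002 total -0.010 step 54.9mm
[-55, -1, 0] [-55, -1, 0] [-55, -2, 0] [-55, -2, 0] [-55, -2, 0] [-55, -2, 0]
```

apply_moves([
  [5,[-55,-2,0],-0.01],
  [5,[-55,-2,0],0],
  [5,[-55,-2,0],0],
  [5,[-55,-2,0],0],
  [5,[-55,-2,0],0],
])

```text
t: 20.72
tool_pos: [0.5879, -0.0752, 0.3381]
orientation: [-1.952, -2.457, 0.003]
force: [1.0, 0.7, -1.5]
opening: 0.015
```

apply_moves([
  [5,[-55,-2,0],0],
  [5,[0,0,0],0],
  [5,[0,0,0],0],
  [5,[0,0,0],0],
])

```text
t: 21.22
tool_pos: [0.5987, -0.1263, 0.3397]
orientation: [-1.951, -2.46, 0.001]
force: [0.0, -1.1, -1.2]
opening: 0.0152
```

```bash
python3 st.py; python3 nav.py .5993 -.127 .053 .228 1
python3 -c "
from h import *
a=viewer.read_camera('scene');b=viewer.read_camera('top')
a=cv2.resize(a[190:310,170:290],(400,400),interpolation=cv2.INTER_CUBIC);b=cv2.resize(b[105:225,330:450],(400,400),interpolation=cv2.INTER_CUBIC)
cv2.imwrite('pics/m1.png',np.hstack([a,b]))"
```

```text
jaw 0.2294 tz [-0.027 -0.137 -0.014] F [ 0.  -1.1 -1.2] g [ 0.5984 -0.1261  0.1727] op 0.0152 q6 -0.521 t 21.23
cell [0.568  0.3418] jaw 0.427 px [182. 164.] 46 47 0.086
cell [0.4214 0.3442] jaw 0.199 px [180. 224.] 48 50 0.086
cell [0.415 0.205] jaw -0.289 px [238. 225.] 48 46 0.086
6 blobs
t 21.27 g [ 0.5987 -0.1261  0.1731] jaw 0.230 yaw/row 0.002 total 0.002 step 120.1mm
[-1, 1, 120]
```

View pics/m1.png

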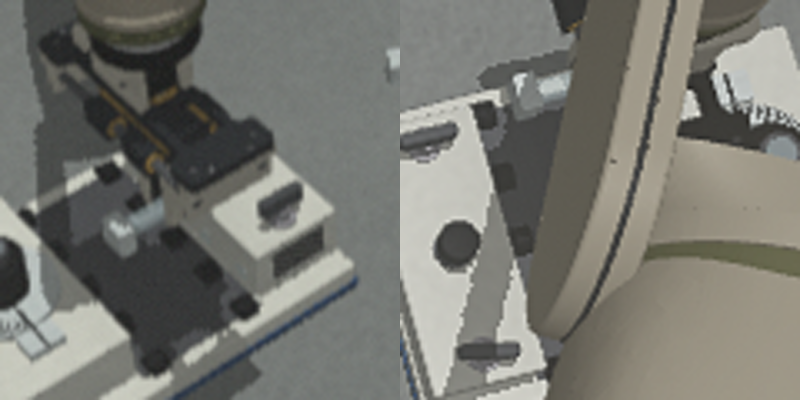

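The cell is held level over slot 4, visible from both cameras. Lowering it.

apply_moves([
  [5,[-1,1,50],0],
  [5,[0,0,40],0],
  [5,[0,0,15],0],
  [5,[0,0,6],0],
  [5,[0,0,4],0],
])

```text
t: 22.0
tool_pos: [0.6011, -0.1284, 0.2274]
orientation: [1.952, 2.458, 0.002]
force: [0.3, 0.1, -0.7]
opening: 0.0149
```

```bash
python3 st.py
```

```text
jaw 0.2283 tz [-0.071 -0.108 -0.015] F [ 0.3  0.1 -0.7] g [ 0.6015 -0.1285  0.0604] op 0.0149 q6 -0.522 t 22.0
```

apply_moves([
  [5,[0,0,0],0],
  [5,[0,0,0],0],
])

```text
t: 22.25
tool_pos: [0.6007, -0.1285, 0.227]
orientation: [1.953, 2.458, 0.001]
force: [-0.4, -1.0, -0.5]
opening: 0.0153
```

```bash
python3 st.py
```

```text
jaw 0.228 tz [-0.091 -0.152  0.029] F [-0.4 -1.  -0.5] g [ 0.601  -0.1286  0.06  ] op 0.0153 q6 -0.522 t 22.25
```

apply_moves([
  [5,[2,-1.3,2],0],
  [5,[0,0,2],0],
  [5,[0,0,0],0],
  [5,[0,0,0],0],
])

```text
t: 22.75
tool_pos: [0.5985, -0.1266, 0.2221]
orientation: [-1.954, -2.46, -0.0]
force: [-3.0, 1.0, 5.7]
opening: 0.0153
```

```bash
python3 st.py
```

```text
jaw 0.2281 tz [ 0.209  0.426 -0.011] F [-3.   1.   5.7] g [ 0.5985 -0.1266  0.0551] op 0.0153 q6 -0.52 t 22.75
```

apply_moves([
  [32,[0,0,0],0],
  [32,[0,0,0],0],
  [32,[0,0,-10],0],
  [32,[0,0,-55],0],
  [32,[0,0,-55],0],
])

```text
t: 23.38
tool_pos: [0.5982, -0.1266, 0.3431]
orientation: [-1.954, -2.459, 0.001]
force: [0.6, -0.9, 1.1]
opening: 0.0321
```

```bash
python3 nav.py .568 .3418 .175 .427 8
python3 -c "
from h import *
import fit
i=viewer.read_camera('scene');cv2.imwrite('pics/k.png',i)
"
```

```text
cell [0.568  0.3418] jaw 0.427 px [182. 164.] 46 47 0.086
cell [0.4214 0.3443] jaw 0.199 px [180. 224.] 49 50 0.087
cell [0.415 0.205] jaw -0.289 px [238. 225.] 48 46 0.086
6 blobs
t 23.43 g [ 0.6021 -0.1277  0.1862] jaw 0.228 yaw/row -0.025 total -0.199 step 58.9mm
[58, 9, 1] [58, 11, 1] [58, 12, 1] [57, 13, 1] [57, 15, 1] [57, 16, 1] [56, 18, 1] [56, 19, 1]
```

apply_moves([
  [40,[58,9,0],-0.025],
  [40,[58,11,0],-0.025],
  [40,[58,12,0],-0.025],
  [40,[57,13,0],-0.025],
  [40,[57,15,0],-0.025],
])

```text
t: 24.1
tool_pos: [0.5768, 0.1687, 0.3422]
orientation: [1.796, 2.577, 0.001]
force: [0.5, -0.2, -0.0]
opening: 0.0403
```

apply_moves([
  [40,[57,16,0],-0.025],
  [40,[56,18,0],-0.025],
  [40,[56,19,0],-0.024],
  [40,[0,0,0],0],
  [40,[0,0,0],0],
])

```text
t: 24.72
tool_pos: [0.5639, 0.3437, 0.3416]
orientation: [1.699, 2.642, -0.001]
force: [-0.9, -0.3, -0.4]
opening: 0.0399
```

```bash
python3 nav.py .568 .3418 .025 .427 1
```

```text
cell [0.415 0.205] jaw -0.289 px [238. 225.] 48 46 0.086
4 blobs
t 24.77 g [0.5642 0.3428 0.1747] jaw 0.426 yaw/row -0.001 total -0.001 step 149.7mm
[-2, 3, 150]
```

apply_moves([
  [40,[-2,3,55],0],
  [40,[0,0,50],0],
  [40,[0,0,30],0],
  [40,[0,0,15],0],
  [34,[0,0,0],0],
])

```text
t: 25.4
tool_pos: [0.5677, 0.3419, 0.1912]
orientation: [-1.702, -2.64, 0.002]
force: [0.0, 0.2, 0.4]
opening: 0.0355
```

apply_moves([
  [5,[0,0,0],0],
  [5,[0,0,0],0],
  [5,[0,0,0],0],
  [5,[0,0,0],0],
  [5,[0,0,0],0],
])

```text
t: 26.02
tool_pos: [0.5682, 0.3434, 0.1936]
orientation: [1.699, 2.641, 0.003]
force: [-0.2, -0.9, 6.7]
opening: 0.0153
```

```bash
python3 st.py
```

```text
jaw 0.4272 tz [-0.279  0.118  0.002] F [-0.2 -0.9  6.7] g [0.5686 0.3435 0.0266] op 0.0153 q6 0.039 t 26.02
```

apply_moves([
  [5,[0,0,-30],0],
  [5,[0,0,-60],0],
  [5,[0,0,-60],0],
  [5,[0,0,0],0],
  [5,[0,0,0],0],
])

```text
t: 26.65
tool_pos: [0.5674, 0.3431, 0.3418]
orientation: [1.7, 2.642, 0.001]
force: [-0.3, -0.4, -2.5]
opening: 0.015
```

```bash
python3 st.py; python3 nav.py .5525 -.1378 .175 .228 8
```

```text
jaw 0.4271 tz [-0.022 -0.087  0.003] F [-0.3 -0.4 -2.5] g [0.5675 0.3431 0.1748] op 0.015 q6 0.039 t 26.65
cell [0.415 0.205] jaw -0.289 px [238. 225.] 48 46 0.086
4 blobs
t 26.70 g [0.5668 0.3427 0.1732] jaw 0.427 yaw/row 0.025 total 0.199 step 60.1mm
[-54, -27, 0] [-55, -25, 0] [-55, -24, 0] [-56, -22, 0] [-56, -21, 0] [-57, -20, 0] [-57, -18, 0] [-58, -17, 0]
```

apply_moves([
  [5,[-54,-27,0],0.025],
  [5,[-55,-25,0],0.025],
  [5,[-55,-24,0],0.025],
  [5,[-56,-22,0],0.025],
  [5,[-56,-21,0],0.025],
])

```text
t: 27.32
tool_pos: [0.5575, 0.0406, 0.3392]
orientation: [-1.861, -2.527, 0.004]
force: [0.3, -0.6, 0.2]
opening: 0.0153
```

apply_moves([
  [5,[-57,-20,0],0.025],
  [5,[-57,-18,0],0.025],
  [5,[-58,-17,0],0.024],
  [5,[0,0,0],0],
  [5,[0,0,0],0],
])

```text
t: 27.95
tool_pos: [0.5521, -0.1379, 0.3397]
orientation: [-1.953, -2.456, 0.001]
force: [0.3, -0.4, -0.8]
opening: 0.0154
```

apply_moves([
  [5,[0,0,50],0],
  [5,[0,0,40],0],
  [5,[0,0,10],0],
  [5,[0,0,0],0],
  [5,[0,0,0],0],
])

```text
t: 28.58
tool_pos: [0.5537, -0.138, 0.2439]
orientation: [1.952, 2.458, 0.002]
force: [0.4, -0.5, -1.2]
opening: 0.0152
```

```bash
python3 st.py; python3 nav.py .5525 -.1378 .056 .228 1
```

```text
jaw 0.2287 tz [-0.065 -0.083 -0.007] F [ 0.4 -0.5 -1.2] g [ 0.5542 -0.1381  0.0769] op 0.0152 q6 -0.563 t 28.57
cell [0.4214 0.3443] jaw 0.199 px [180. 224.] 49 50 0.087
cell [0.415 0.205] jaw -0.289 px [238. 225.] 48 46 0.086
4 blobs
t 28.62 g [ 0.5543 -0.1383  0.077 ] jaw 0.229 yaw/row 0.001 total 0.001 step 21.0mm
[1, -2, 21]
```

apply_moves([
  [5,[1,-1.6,7],0],
  [5,[0,0,7],0],
  [5,[0,0,5],0],
  [5,[0,0,2],0],
  [5,[0,0,0],0],
])

```text
t: 29.25
tool_pos: [0.551, -0.1376, 0.2231]
orientation: [-1.954, -2.459, 0.0]
force: [-12.8, 4.4, 25.3]
opening: 0.0154
```

```bash
python3 st.py
```

```text
jaw 0.2282 tz [0.674 2.14  0.005] F [-12.8   4.4  25.3] g [ 0.5509 -0.1375  0.0561] op 0.0154 q6 -0.563 t 29.25
```

apply_moves([
  [5,[0,0,-1],0],
  [32,[0,0,0],0],
  [32,[0,0,0],0],
  [32,[0,0,-10],0],
  [32,[0,0,-55],0],
])

```text
t: 29.88
tool_pos: [0.5491, -0.137, 0.2834]
orientation: [-1.949, -2.453, 0.004]
force: [1.0, -0.0, -0.3]
opening: 0.032
```

apply_moves([
  [40,[40,0,-54],0],
  [40,[55,-20,0],0],
  [40,[55,-20,0],0.1],
  [40,[55,-20,0],0.1],
  [40,[50,-10,0],0.1],
])

```text
t: 30.5
tool_pos: [0.4391, 0.0999, 0.3377]
orientation: [2.303, 2.135, 0.001]
force: [0.2, -0.6, 0.4]
opening: 0.0401
```

```bash
python3 nav.py .415 .205 .175 -.289 3
python3 -c "
from h import *
a=viewer.read_camera('scene');b=viewer.read_camera('top')
a=cv2.resize(a[200:320,170:290],(400,400),interpolation=cv2.INTER_CUBIC);b=cv2.resize(b[105:225,330:450],(400,400),interpolation=cv2.INTER_CUBIC)
cv2.imwrite('pics/m2.png',np.hstack([a,b]))"
```

```text
cell [0.4214 0.3443] jaw 0.199 px [180. 224.] 49 50 0.087
3 blobs
t 30.55 g [0.4383 0.1049 0.1707] jaw -0.080 yaw/row 0.070 total 0.209 step 34.3mm
[33, -10, -1] [32, -13, -1] [31, -15, -1]
```

View pics/m2.png

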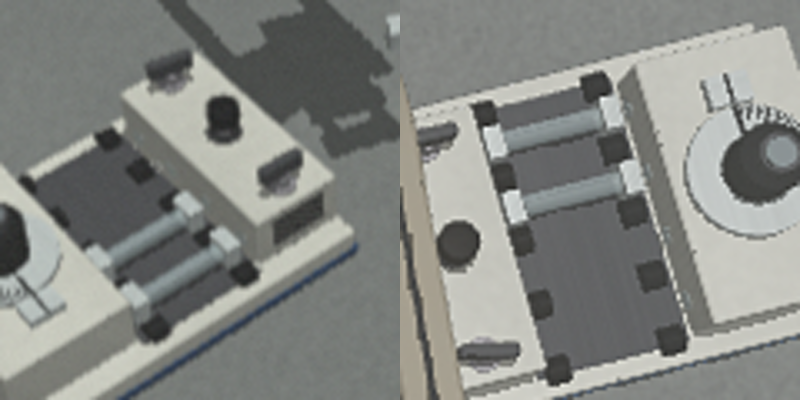

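Two cells lie between the teeth in slots 3 and 4, seen in the right half at about (580,195) and (550,133). Next is the cell at (0.415, 0.205).

apply_moves([
  [40,[33,-10,-1],0.07],
  [40,[32,-13,-1],0.07],
  [40,[31,-15,-1],0.069],
  [40,[0,0,0],0],
  [40,[0,0,0],0],
])

```text
t: 31.28
tool_pos: [0.4169, 0.1982, 0.34]
orientation: [2.509, 1.889, -0.001]
force: [0.5, -0.1, 0.8]
opening: 0.0401
```

```bash
python3 nav.py .415 .205 .0265 -.289 1
```

```text
0 blobs
t 31.32 g [0.4169 0.1979 0.173 ] jaw -0.281 yaw/row 0.008 total 0.008 step 146.6mm
[6, -4, 146]
```

```bash
cat >> nav.py <<'E'
def caps():
    i=viewer.read_camera('scene');m=((i.min(2)>165)).astype(np.uint8);m[:,:275]=0;m[:,385:]=0;m[:175]=0;m[250:]=0
    n,l,s,c=cv2.connectedComponentsWithStats(m)
    for k in range(1,n):
        if 6<s[k,4]<120: print(c[k].round(1),s[k,4],ray('scene',*c[k],.018)[:2])
E
python3 -c "
from nav import *
caps()"
```

```text
[352.4 186.8] 12 [0.4079 0.3879]
[332.5 198.5] 16 [0.4268 0.3032]
[316.  203.5] 16 [0.4232 0.2466]
```

apply_moves([
  [40,[6,-4,55],0.008],
  [40,[0,0,50],0],
  [40,[0,0,30],0],
  [40,[0,0,11],0],
  [34,[0,0,0],0],
])

```text
t: 32.0
tool_pos: [0.4144, 0.2055, 0.194]
orientation: [-2.519, -1.878, 0.001]
force: [1.1, 0.3, 0.2]
opening: 0.0357
```

apply_moves([
  [5,[0,0,0],0],
  [5,[0,0,0],0],
  [5,[0,0,0],0],
  [5,[0,0,0],0],
  [5,[0,0,0],0],
])

```text
t: 32.62
tool_pos: [0.4148, 0.2063, 0.1953]
orientation: [2.518, 1.878, 0.003]
force: [-1.0, -0.9, 5.7]
opening: 0.015
```

```bash
python3 st.py
```

```text
jaw -0.2889 tz [-0.141  0.138 -0.   ] F [-1.  -0.9  5.7] g [0.4152 0.2064 0.0283] op 0.015 q6 0.64 t 32.62
```

apply_moves([
  [5,[0,0,-30],0],
  [5,[0,0,-60],0],
  [5,[0,0,-60],0],
  [5,[0,0,0],0],
  [5,[0,0,0],0],
])

```text
t: 33.25
tool_pos: [0.414, 0.206, 0.3436]
orientation: [2.518, 1.879, 0.0]
force: [-0.4, -0.4, -2.1]
opening: 0.0149
```

```bash
python3 st.py; python3 nav.py .5058 -.1487 .175 .228 7
```

```text
jaw -0.2889 tz [-0.006 -0.045 -0.034] F [-0.4 -0.4 -2.1] g [0.414  0.206  0.1766] op 0.0149 q6 0.64 t 33.25
0 blobs
t 33.30 g [0.4133 0.2057 0.1755] jaw -0.289 yaw/row -0.074 total -0.517 step 52.3mm
[-45, 27, 0] [-47, 24, 0] [-48, 20, 0] [-50, 17, 0] [-51, 13, 0] [-52, 9, 0] [-52, 5, 0]
```

apply_moves([
  [5,[-45,27,0],-0.074],
  [5,[-47,24,0],-0.074],
  [5,[-48,20,0],-0.074],
  [5,[-50,17,0],-0.074],
  [5,[-51,13,0],-0.074],
])

```text
t: 33.92
tool_pos: [0.4801, -0.0497, 0.3415]
orientation: [-2.125, -2.31, 0.003]
force: [-0.3, -0.6, -1.1]
opening: 0.0151
```

apply_moves([
  [5,[-52,9,0],-0.074],
  [5,[-52,5,0],-0.073],
  [5,[0,0,0],0],
  [5,[0,0,0],0],
])

```text
t: 34.42
tool_pos: [0.5062, -0.1495, 0.3418]
orientation: [-1.953, -2.455, 0.001]
force: [0.7, 0.7, -1.6]
opening: 0.0154
```

```bash
python3 st.py
```

```text
jaw 0.2267 tz [-0.006 -0.097 -0.027] F [ 0.7  0.7 -1.6] g [ 0.5056 -0.1492  0.1748] op 0.0154 q6 -0.611 t 34.42
```

apply_moves([
  [5,[0,0,50],0],
  [5,[0,0,40],0],
  [5,[0,0,10],0],
  [5,[0,0,0],0],
  [5,[0,0,0],0],
])

```text
t: 35.05
tool_pos: [0.5077, -0.1498, 0.2461]
orientation: [1.952, 2.458, 0.001]
force: [-0.8, -0.2, -1.2]
opening: 0.0147
```

```bash
python3 st.py; python3 nav.py .5058 -.1487 .0583 .228 1
```

```text
jaw 0.2284 tz [-0.015 -0.11   0.066] F [-0.8 -0.2 -1.2] g [ 0.5082 -0.15    0.0791] op 0.0147 q6 -0.612 t 35.05
cell [0.4214 0.3443] jaw 0.199 px [180. 224.] 49 50 0.087
2 blobs
t 35.10 g [ 0.5083 -0.1501  0.0791] jaw 0.228 yaw/row 0.000 total 0.000 step 21.0mm
[2, -2, 21]
```

apply_moves([
  [5,[2,-2,7],0],
  [5,[0,0,7],0],
  [5,[0,0,4],0],
  [5,[0,0,2],0],
  [5,[0,0,0],0],
])

```text
t: 35.72
tool_pos: [0.5044, -0.1483, 0.2252]
orientation: [-1.954, -2.459, 0.001]
force: [-9.7, 3.9, 15.7]
opening: 0.0155
```

```bash
python3 st.py
```

```text
jaw 0.228 tz [0.529 1.618 0.015] F [-9.7  3.9 15.7] g [ 0.5042 -0.1483  0.0582] op 0.0155 q6 -0.612 t 35.73
```

apply_moves([
  [5,[0,0,-1],0],
  [32,[0,0,0],0],
  [32,[0,0,0],0],
  [32,[0,0,-10],0],
  [32,[0,0,-55],0],
])

```text
t: 36.35
tool_pos: [0.5027, -0.1477, 0.2871]
orientation: [-1.95, -2.454, 0.004]
force: [0.8, -0.3, -0.0]
opening: 0.0321
```

apply_moves([
  [40,[0,0,-54],0],
  [40,[0,0,0],0],
])

```text
t: 36.6
tool_pos: [0.5062, -0.149, 0.3506]
orientation: [1.948, 2.452, 0.005]
force: [-0.2, 0.3, 0.1]
opening: 0.0399
```

```bash
python3 nav.py .4214 .3443 .175 .199 9
```

```text
cell [0.4214 0.3443] jaw 0.199 px [180. 224.] 49 50 0.087
2 blobs
t 36.65 g [ 0.5063 -0.1491  0.1805] jaw 0.228 yaw/row 0.003 total 0.029 step 55.6mm
[56, 3, 0] [56, 3, 0] [56, 3, 0] [56, 3, 0] [56, 2, 0] [56, 2, 0] [56, 2, 0] [56, 2, 0] [56, 2, 0]
```

apply_moves([
  [40,[56,3,0],0.015],
  [40,[56,3,0],0.014],
  [40,[56,3,0],0],
  [40,[56,3,0],0],
  [40,[56,2,0],0],
])

```text
t: 37.28
tool_pos: [0.4594, 0.1301, 0.3427]
orientation: [-1.989, -2.43, 0.002]
force: [0.3, 0.1, 0.1]
opening: 0.0401
```

apply_moves([
  [40,[56,2,0],0],
  [40,[56,2,0],0],
  [40,[56,2,0],0],
  [40,[56,2,0],0],
  [40,[0,0,0],0],
])

```text
t: 37.9
tool_pos: [0.4223, 0.3526, 0.3422]
orientation: [-1.983, -2.434, 0.003]
force: [-1.2, 0.2, 0.5]
opening: 0.04
```

apply_moves([
  [40,[0,0,30],0],
  [40,[0,0,0],0],
  [40,[0,0,0],0],
])

```text
t: 38.28
tool_pos: [0.4242, 0.349, 0.3141]
orientation: [-1.991, -2.43, 0.001]
force: [0.4, -0.0, 0.3]
opening: 0.0402
```

```bash
python3 nav.py .4212 .3445 .028 .199 1; python3 -c "
from nav import *
caps()"
```

```text
0 blobs
t 38.33 g [0.4245 0.3493 0.1478] jaw 0.198 yaw/row -0.001 total -0.001 step 119.9mm
[-4, -4, 120] 
[352.4 186.8] 12 [0.4079 0.3879]
```

apply_moves([
  [40,[-4,-4,45],0],
  [40,[0,0,40],0],
  [40,[0,0,25],0],
  [40,[0,0,10],0],
  [34,[0,0,0],0],
])

```text
t: 39.0
tool_pos: [0.4211, 0.345, 0.1944]
orientation: [1.99, 2.431, 0.0]
force: [0.3, -0.3, -0.1]
opening: 0.035
```

apply_moves([
  [5,[0,0,0],0],
  [5,[0,0,0],0],
  [5,[0,0,0],0],
  [5,[0,0,0],0],
  [5,[0,0,0],0],
])

```text
t: 39.62
tool_pos: [0.4213, 0.3453, 0.1952]
orientation: [1.989, 2.431, 0.003]
force: [-1.2, -1.3, 6.5]
opening: 0.0151
```

```bash
python3 st.py
```

```text
jaw 0.1991 tz [-0.173  0.214  0.023] F [-1.2 -1.3  6.5] g [0.4215 0.3455 0.0282] op 0.0151 q6 0.393 t 39.62
```

apply_moves([
  [5,[0,0,-30],0],
  [5,[0,0,-60],0],
  [5,[0,0,-60],0],
  [5,[0,0,0],0],
  [5,[0,0,0],0],
])

```text
t: 40.25
tool_pos: [0.4207, 0.3449, 0.3438]
orientation: [1.99, 2.431, 0.0]
force: [-0.0, -1.0, -1.2]
opening: 0.015
```

```bash
python3 st.py; python3 nav.py .459 -.1595 .175 .228 9
```

```text
jaw 0.199 tz [-0.022 -0.077  0.011] F [-0.  -1.  -1.2] g [0.4208 0.3449 0.1768] op 0.015 q6 0.393 t 40.25
0 blobs
t 40.30 g [0.4201 0.3445 0.1755] jaw 0.199 yaw/row -0.003 total -0.029 step 56.2mm
[-56, -7, 0] [-56, -7, 0] [-56, -7, 0] [-56, -7, 0] [-56, -8, 0] [-56, -8, 0] [-56, -8, 0] [-56, -8, 0] [-56, -8, 0]
```

apply_moves([
  [5,[-56,-7,0],-0.01],
  [5,[-56,-7,0],-0.01],
  [5,[-56,-7,0],-0.009],
  [5,[-56,-7,0],0],
  [5,[-56,-8,0],0],
])

```text
t: 40.92
tool_pos: [0.445, 0.0621, 0.3417]
orientation: [-1.952, -2.458, 0.004]
force: [1.2, 1.1, -1.0]
opening: 0.0151
```

apply_moves([
  [5,[-56,-8,0],0],
  [5,[-56,-8,0],0],
  [5,[-56,-8,0],0],
  [5,[-56,-8,0],0],
  [5,[0,0,0],0],
])

```text
t: 41.55
tool_pos: [0.4644, -0.1648, 0.3416]
orientation: [-1.958, -2.452, 0.003]
force: [-0.2, 0.4, -1.9]
opening: 0.0149
```

apply_moves([
  [5,[0,0,0],0],
  [5,[0,0,40],0],
  [5,[0,0,30],0],
  [5,[0,0,0],0],
  [5,[0,0,0],0],
])

```text
t: 42.18
tool_pos: [0.4657, -0.1609, 0.2748]
orientation: [1.952, 2.461, 0.0]
force: [0.7, 0.1, -0.3]
opening: 0.0147
```

```bash
python3 st.py; python3 nav.py .459 -.1595 .0582 .228 1
```

```text
jaw 0.2294 tz [-0.053 -0.091 -0.007] F [ 0.7  0.1 -0.3] g [ 0.4658 -0.1609  0.1078] op 0.0147 q6 -0.666 t 42.17
0 blobs
t 42.23 g [ 0.4663 -0.1613  0.1085] jaw 0.229 yaw/row 0.001 total 0.001 step 50.8mm
[4, -7, 50]
```

apply_moves([
  [5,[3.5,-6.7,0],0],
  [5,[0,0,20],0],
  [5,[0,0,10],0],
  [5,[0,0,0],0],
  [5,[0,0,0],0],
])

```text
t: 42.85
tool_pos: [0.4582, -0.1599, 0.2446]
orientation: [1.954, 2.459, 0.0]
force: [1.0, -0.6, -0.5]
opening: 0.015
```

```bash
python3 nav.py .459 -.1595 .0582 .228 1
```

```text
0 blobs
t 42.90 g [ 0.4585 -0.16    0.0778] jaw 0.228 yaw/row -0.000 total -0.000 step 19.6mm
[0, 1, 20]
```

apply_moves([
  [5,[0,0.5,7],0],
  [5,[0,0,7],0],
  [5,[0,0,3],0],
  [5,[0,0,2],0],
  [5,[0,0,0],0],
])

```text
t: 43.52
tool_pos: [0.4584, -0.1596, 0.2252]
orientation: [-1.954, -2.459, 0.0]
force: [-4.2, 1.4, 4.5]
opening: 0.0152
```

```bash
python3 st.py
```

```text
jaw 0.228 tz [ 0.25   0.523 -0.058] F [-4.2  1.4  4.5] g [ 0.4583 -0.1595  0.0582] op 0.0152 q6 -0.669 t 43.52
```

apply_moves([
  [32,[0,0,0],0],
  [32,[0,0,0],0],
  [32,[0,0,-10],0],
  [32,[0,0,-55],0],
  [32,[0,0,-55],0],
])

```text
t: 44.15
tool_pos: [0.4581, -0.1595, 0.3465]
orientation: [-1.954, -2.459, 0.0]
force: [1.5, -0.4, 0.5]
opening: 0.032
```

apply_moves([
  [32,[-50,0,0],0],
  [32,[-50,0,0],0],
  [32,[-30,0,0],0],
  [32,[0,0,0],0],
])

```text
t: 44.65
tool_pos: [0.4879, -0.2881, 0.3455]
orientation: [1.957, 2.457, -0.0]
force: [0.1, 0.2, 0.5]
opening: 0.0319
```

```bash
python3 st.py; python3 -c "
from orth import *
a=viewer.read_camera('scene');b=viewer.read_camera('top')
f=lambda n,i:orth(n,i,(0,.04),.11,.1,400)
cv2.imwrite('pics/m3.png',np.hstack([f('scene',a),f('top',b)]))
for n,i in(('scene',a),('top',b)):
  o=orth(n,i,(0,.098),.11,.1,800)  # 4px/mm
  g=cv2.cvtColor(o,cv2.COLOR_BGR2HSV)[:,:,2]
  for nm,cy in(('far',100),('near',700)):
    w=(g[cy-90:cy+90,400-110:400+110]<100).astype(np.uint8)
    k,l,s,c=cv2.connectedComponentsWithStats(w);j=1+np.argmax(s[1:,4])
    r=cv2.minAreaRect(np.argwhere(l==j)[:,::-1].astype(np.float32));print(n,nm,s[j,4],r,'own',(.098-(c[j][0]-110)/4e3,(400-(c[j][1]+cy-90))/4e3))
"
```

```text
jaw 0.2257 tz [-0.011 -0.115 -0.024] F [0.1 0.2 0.5] g [ 0.4879 -0.2882  0.1785] op 0.0319 q6 -0.849 t 44.65
scene far 11914 ((136.0, 46.0), (92.0, 166.0), 90.0) own (np.float64(0.08962546164176599), np.float64(0.08483485815007555))
scene near 15016 ((132.99998474121094, 55.49999237060547), (171.99996948242188, 110.99998474121094), 0.0) own (np.float64(0.09016542354821525), np.float64(-0.06540904701651573))
top far 5652 ((102.68486785888672, 105.94771575927734), (161.5178680419922, 68.77542877197266), 1.450216293334961) own (np.float64(0.09984549716914368), np.float64(0.0719395346779901))
top near 4261 ((100.20587921142578, 94.67646789550781), (161.771240234375, 54.08544158935547), 14.03624439239502) own (np.float64(0.10069596338887585), np.float64(-0.07573433466322459))
```

View pics/m3.png

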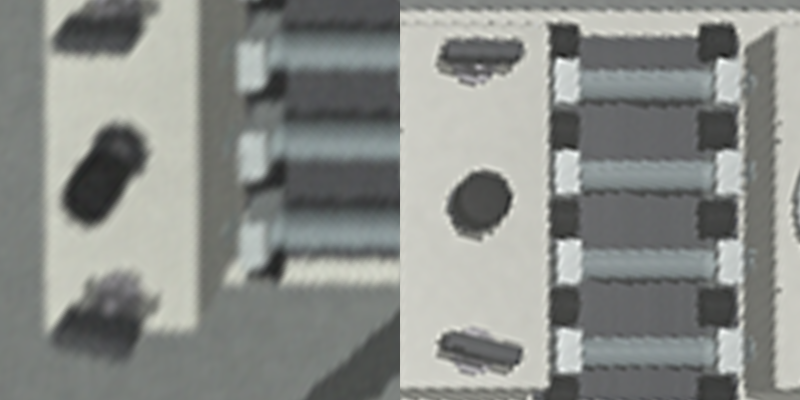

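All four cells lie in the four slots (right half, rows about 82, 175, 264 and 350). The near wing at (480,350) is about 14° clockwise, the far wing at (482,50) about 0°. Next, the near lock.

```bash
python3 -c "
from nav import *
plan([.4337,-.0637,.1785],-.01,4)"
```

```text
t 44.75 g [ 0.4877 -0.286   0.1782] jaw 0.227 yaw/row 0.059 total 0.237 step 57.2mm
[57, -1, 0] [57, -4, 0] [57, -7, 0] [56, -11, 0]
```

apply_moves([
  [40,[57,-1,0],0.059],
  [40,[57,-4,0],0.059],
  [40,[57,-7,0],0.059],
  [40,[56,-11,0],0.06],
  [40,[0,0,0],0],
], grip_force=30)

```text
t: 45.38
tool_pos: [0.4322, -0.0602, 0.3451]
orientation: [-2.226, -2.217, -0.002]
force: [-0.7, -0.8, 0.1]
opening: 0.0402
```

apply_moves([
  [40,[0,0,30],0],
  [40,[0,0,0],0],
  [40,[0,0,0],0],
])

```text
t: 45.75
tool_pos: [0.4335, -0.0644, 0.3157]
orientation: [2.231, 2.211, 0.0]
force: [0.1, -0.4, 0.6]
opening: 0.0403
```

```bash
python3 -c "
from nav import *
plan([.4337,-.0637,.104],-.01,1)"
```

```text
t 45.75 g [ 0.4335 -0.0644  0.1487] jaw -0.009 yaw/row 0.001 total 0.001 step 44.7mm
[1, 0, 45]
```

apply_moves([
  [40,[0.7,0,25],0],
  [40,[0,0,15],0],
  [36,[0,0,4],0],
  [30,[0,0,0],0],
  [3,[0,0,0],0],
])

```text
t: 46.38
tool_pos: [0.4338, -0.0636, 0.2718]
orientation: [2.231, 2.211, 0.001]
force: [0.2, 0.4, 0.5]
opening: 0.0241
```

apply_moves([
  [3,[0,0,0],0],
  [3,[0,0,0],0],
  [3,[0,0,0],0],
  [3,[0,0,0],0],
  [3,[0,0,0],0],
])

```text
t: 47.0
tool_pos: [0.4339, -0.0636, 0.2716]
orientation: [2.23, 2.21, 0.002]
force: [4.9, 1.0, 2.7]
opening: 0.0126
```

```bash
python3 st.py
```

```text
jaw -0.0089 tz [-0.037 -0.935  0.019] F [4.9 1.  2.7] g [ 0.4342 -0.0636  0.1046] op 0.0126 q6 -0.254 t 47.0
```

apply_moves([
  [3,[0,0,0],0],
  [3,[0,0,0],0],
])

```text
t: 47.25
tool_pos: [0.4339, -0.0636, 0.2716]
orientation: [2.23, 2.21, 0.002]
force: [5.8, -0.6, 2.8]
opening: 0.0126
```

```bash
python3 st.py
```

```text
jaw -0.009 tz [-0.042 -1.091 -0.033] F [ 5.8 -0.6  2.8] g [ 0.4342 -0.0636  0.1046] op 0.0126 q6 -0.254 t 47.25
```

apply_moves([
  [3,[0,0,0],0.1],
  [3,[0,0,0],0.1],
  [3,[0,0,0],0.1],
  [3,[0,0,0],0.1],
  [3,[0,0,0],0],
])

```text
t: 47.88
tool_pos: [0.434, -0.0636, 0.2716]
orientation: [2.626, 1.721, 0.002]
force: [5.5, -0.8, 3.5]
opening: 0.0127
```

```bash
python3 st.py
```

```text
jaw -0.4105 tz [-0.072 -1.069  0.005] F [ 5.5 -0.8  3.5] g [ 0.4343 -0.0637  0.1046] op 0.0127 q6 0.148 t 47.88
```

apply_moves([
  [3,[0,0,0],0.12],
  [3,[0,0,0],0.12],
  [3,[0,0,0],0.12],
  [3,[0,0,0],0.12],
  [3,[0,0,0],0],
])

```text
t: 48.5
tool_pos: [0.434, -0.0637, 0.2716]
orientation: [2.961, 1.047, 0.003]
force: [6.4, 0.2, 3.3]
opening: 0.0124
```

```bash
python3 st.py
```

```text
jaw -0.8908 tz [-0.094 -1.134  0.049] F [6.4 0.2 3.3] g [ 0.4344 -0.0638  0.1046] op 0.0124 q6 0.628 t 48.5
```

apply_moves([
  [3,[0,0,0],0.08],
  [3,[0,0,0],0.07],
  [3,[0,0,0],0.05],
  [3,[0,0,0],0],
  [3,[0,0,0],0],
])

```text
t: 49.12
tool_pos: [0.434, -0.0637, 0.2716]
orientation: [3.05, 0.749, 0.003]
force: [6.0, -0.6, 3.0]
opening: 0.0127
```

```bash
python3 st.py
```

```text
jaw -1.089 tz [-0.128 -1.126  0.01 ] F [ 6.  -0.6  3. ] g [ 0.4344 -0.0638  0.1046] op 0.0127 q6 0.826 t 49.12
```

apply_moves([
  [3,[0,0,0],0.05],
  [3,[0,0,0],0.05],
  [3,[0,0,0],0],
  [3,[0,0,0],0],
])

```text
t: 49.62
tool_pos: [0.434, -0.0637, 0.2716]
orientation: [3.083, 0.596, 0.003]
force: [6.2, -0.5, 2.7]
opening: 0.0126
```

```bash
python3 st.py
```

```text
jaw -1.189 tz [-0.21  -1.194 -0.035] F [ 6.2 -0.5  2.7] g [ 0.4344 -0.0638  0.1046] op 0.0126 q6 0.926 t 49.62
```

```bash
python3 -c "
from h import *
a=viewer.read_camera('scene');print(proj('scene',[.434,-.064,.1]))
cv2.imwrite('pics/m4.png',cv2.resize(a[190:270,180:280],(700,560),interpolation=cv2.INTER_CUBIC))"
```

```text
[221.02119186 218.88192307]
```

View pics/m4.png

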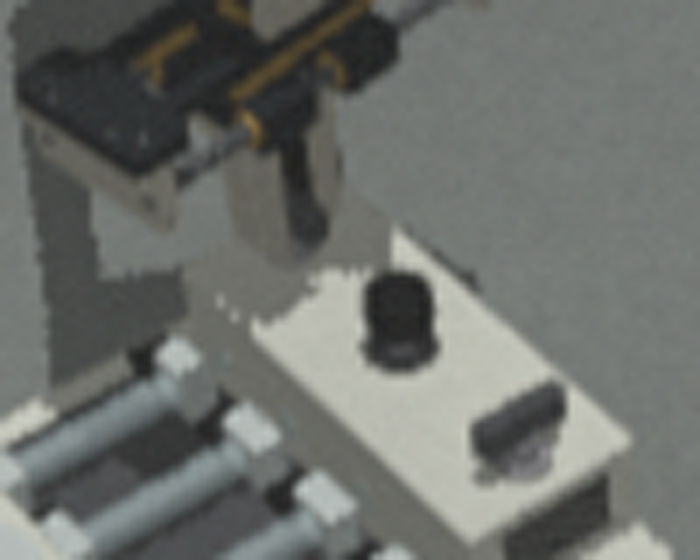

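The wing is turning with the fingers (dark bar end visible at (305,235)). No stop felt yet, so I'll continue.

apply_moves([
  [3,[0,0,0],0.06],
  [3,[0,0,0],0.06],
  [3,[0,0,0],0],
  [3,[0,0,0],0],
])

```text
t: 50.18
tool_pos: [0.4337, -0.0639, 0.2715]
orientation: [3.114, 0.41, 0.001]
force: [3.2, -2.0, 5.5]
opening: 0.0124
```

```bash
python3 st.py
```

```text
jaw -1.309 tz [-0.362 -0.502  0.069] F [ 3.2 -2.   5.5] g [ 0.4338 -0.064   0.1045] op 0.0124 q6 1.046 t 50.17
```

apply_moves([
  [3,[0,0,0],0.06],
  [3,[0,0,0],0.06],
  [3,[0,0,0],0],
  [3,[0,0,0],0],
])

```text
t: 50.68
tool_pos: [0.4336, -0.0638, 0.2715]
orientation: [3.133, 0.223, 0.001]
force: [2.2, -2.7, 5.5]
opening: 0.013
```

```bash
python3 st.py
```

```text
jaw -1.4285 tz [-0.252 -0.503  0.25 ] F [ 2.2 -2.7  5.5] g [ 0.4337 -0.064   0.1045] op 0.013 q6 1.166 t 50.67
```

apply_moves([
  [3,[0,0,0],0.06],
  [3,[0,0,0],0],
  [3,[0,0,0],0],
], grip_force=45)

```text
t: 51.05
tool_pos: [0.4336, -0.0638, 0.2716]
orientation: [3.138, 0.13, 0.001]
force: [2.9, -2.6, 6.4]
opening: 0.0131
```

```bash
python3 st.py
```

```text
jaw -1.4879 tz [-0.356 -0.434  0.802] F [ 2.9 -2.6  6.4] g [ 0.4337 -0.064   0.1046] op 0.0131 q6 1.225 t 51.05
```

apply_moves([
  [40,[0,0,0],0],
  [40,[0,0,0],0],
  [40,[0,0,0],0],
  [40,[0,0,-30],0],
  [40,[0,0,-20],0],
], grip_force=30)

```text
t: 51.68
tool_pos: [0.4332, -0.0635, 0.3215]
orientation: [-3.139, -0.128, 0.001]
force: [0.2, -0.6, -1.3]
opening: 0.0402
```

apply_moves([
  [40,[0,0,0],0],
])

```text
t: 51.8
tool_pos: [0.4339, -0.0636, 0.3222]
orientation: [3.138, 0.128, 0.004]
force: [-0.0, 1.1, 0.1]
opening: 0.0398
```

```bash
python3 -c "
from nav import *
plan([.5799,-.0299,.15],.228,10)"
```

```text
t 51.80 g [ 0.4343 -0.0637  0.1552] jaw -1.489 yaw/row -0.172 total -1.717 step 15.0mm
[15, -2, 1] [15, 0, 1] [15, 3, 1] [14, 5, 1] [13, 8, 1] [11, 10, 1] [9, 12, 1] [7, 13, 1] [5, 14, 1] [3, 15, 1]
```

apply_moves([
  [40,[15,-2,0],-0.172],
  [40,[15,0,0],-0.172],
  [40,[15,3,0],-0.172],
  [40,[14,5,0],-0.172],
  [40,[13,8,0],-0.172],
])

```text
t: 52.42
tool_pos: [0.5068, -0.0458, 0.3191]
orientation: [-2.794, -1.433, 0.003]
force: [0.3, -0.1, 1.0]
opening: 0.0396
```

apply_moves([
  [40,[11,10,0],-0.172],
  [40,[9,12,0],-0.172],
  [40,[7,13,0],-0.172],
  [40,[5,14,0],-0.172],
  [40,[3,15,0],-0.17],
])

```text
t: 53.05
tool_pos: [0.5798, -0.0297, 0.3189]
orientation: [-1.945, -2.464, 0.002]
force: [-0.3, 0.4, 0.2]
opening: 0.0399
```

apply_moves([
  [40,[0,0,5],0],
  [40,[0,0,0],0],
  [40,[0,0,0],0],
])

```text
t: 53.42
tool_pos: [0.5794, -0.03, 0.3154]
orientation: [-1.955, -2.458, 0.001]
force: [-0.4, -0.8, 0.6]
opening: 0.0403
```

```bash
python3 -c "
from nav import *
plan([.5799,-.0299,.1045],.228,1)
from orth import *
b=viewer.read_camera('top')
o=orth('top',b,(-.075,.098),.11,.03,400);cv2.imwrite('pics/n.png',o)
"
```

```text
t 53.42 g [ 0.5792 -0.03    0.1484] jaw 0.227 yaw/row -0.001 total -0.001 step 43.9mm
[0, 1, 44]
```

apply_moves([
  [40,[0,0.7,25],0],
  [40,[0,0,15],0],
  [36,[0,0,4],0],
  [30,[0,0,0],0],
  [3,[0,0,0],0],
])

```text
t: 54.1
tool_pos: [0.581, -0.0298, 0.2729]
orientation: [1.952, 2.46, 0.001]
force: [-0.3, 0.4, 1.0]
opening: 0.0242
```

apply_moves([
  [3,[0,0,0],0],
  [3,[0,0,0],0],
  [3,[0,0,0],0],
  [3,[0,0,0],0],
  [3,[0,0,0],0],
])

```text
t: 54.72
tool_pos: [0.5805, -0.0299, 0.2727]
orientation: [1.953, 2.461, -0.001]
force: [-4.5, -0.6, 5.5]
opening: 0.0124
```

```bash
python3 st.py
```

```text
jaw 0.229 tz [-0.242  0.811  0.036] F [-4.5 -0.6  5.5] g [ 0.5805 -0.03    0.1057] op 0.0124 q6 -0.368 t 54.73
```

apply_moves([
  [3,[0,0,0],0.12],
  [3,[0,0,0],0.12],
  [3,[0,0,0],0.12],
  [3,[0,0,0],0.12],
  [3,[0,0,0],0.12],
])

```text
t: 55.35
tool_pos: [0.5806, -0.0299, 0.2727]
orientation: [2.596, 1.768, -0.0]
force: [-3.9, -0.6, 5.0]
opening: 0.0127
```

```bash
python3 st.py
```

```text
jaw -0.375 tz [-0.208  0.683  0.08 ] F [-3.9 -0.6  5. ] g [ 0.5806 -0.03    0.1057] op 0.0127 q6 0.236 t 55.35
```

apply_moves([
  [3,[0,0,0],0.12],
  [3,[0,0,0],0.12],
  [3,[0,0,0],0.12],
  [3,[0,0,0],0.12],
  [3,[0,0,0],0],
])

```text
t: 55.98
tool_pos: [0.5807, -0.0299, 0.2727]
orientation: [2.94, 1.106, 0.0]
force: [-3.0, -1.6, 5.5]
opening: 0.0127
```

```bash
python3 st.py
```

```text
jaw -0.8511 tz [-0.311  0.699 -0.001] F [-3.  -1.6  5.5] g [ 0.5807 -0.03    0.1057] op 0.0127 q6 0.712 t 55.98
```

apply_moves([
  [3,[0,0,0],0.12],
  [3,[0,0,0],0.1],
  [3,[0,0,0],0.08],
  [3,[0,0,0],0],
  [3,[0,0,0],0],
])

```text
t: 56.6
tool_pos: [0.5807, -0.03, 0.2727]
orientation: [3.071, 0.657, 0.0]
force: [-4.4, -1.8, 5.8]
opening: 0.0125
```

```bash
python3 st.py
```

```text
jaw -1.149 tz [-0.292  0.675  0.001] F [-4.4 -1.8  5.8] g [ 0.5808 -0.0301  0.1057] op 0.0125 q6 1.01 t 56.6
```

apply_moves([
  [3,[0,0,0],0.06],
  [3,[0,0,0],0.06],
  [3,[0,0,0],0],
  [3,[0,0,0],0],
], grip_force=45)

```text
t: 57.1
tool_pos: [0.5807, -0.03, 0.2727]
orientation: [3.105, 0.473, 0.001]
force: [-3.7, -1.9, 5.9]
opening: 0.012
```

```bash
python3 st.py
```

```text
jaw -1.2686 tz [-0.308  0.691  0.355] F [-3.7 -1.9  5.9] g [ 0.5808 -0.0301  0.1057] op 0.012 q6 1.129 t 57.1
```

apply_moves([
  [3,[0,0,0],0.06],
  [3,[0,0,0],0.04],
  [3,[0,0,0],0],
  [3,[0,0,0],0],
])

```text
t: 57.6
tool_pos: [0.5814, -0.0298, 0.2728]
orientation: [3.125, 0.316, 0.004]
force: [4.2, -0.7, 2.1]
opening: 0.0121
```

```bash
python3 st.py
```

```text
jaw -1.3692 tz [-0.225 -1.128  0.263] F [ 4.2 -0.7  2.1] g [ 0.5818 -0.0299  0.1058] op 0.0121 q6 1.23 t 57.6
```

apply_moves([
  [3,[0,0,0],0.05],
  [3,[0,0,0],0],
  [3,[0,0,0],0],
])

```text
t: 57.98
tool_pos: [0.5813, -0.0298, 0.2727]
orientation: [3.132, 0.239, 0.004]
force: [5.0, -1.5, 1.3]
opening: 0.0125
```

```bash
python3 st.py
```

```text
jaw -1.4188 tz [-0.282 -1.226  0.556] F [ 5.  -1.5  1.3] g [ 0.5817 -0.0299  0.1057] op 0.0125 q6 1.28 t 57.98
```

apply_moves([
  [40,[0,0,0],0],
  [40,[0,0,0],0],
  [40,[0,0,0],0],
  [50,[0,0,-40],0],
  [70,[0,0,-40],0],
], grip_force=25)

```text
t: 58.6
tool_pos: [0.5801, -0.0296, 0.3518]
orientation: [-3.132, -0.235, 0.004]
force: [0.9, -0.7, -0.8]
opening: 0.0553
```

```bash
python3 -c "
from nav import *
plan([.5548,-.2528,.19],-.55,5)"
```

```text
t 58.60 g [ 0.5796 -0.0296  0.1848] jaw -1.421 yaw/row -0.174 total -0.871 step 44.9mm
[-12, 43, -1] [-19, 41, -1] [-26, 37, -1] [-32, 32, -1] [-37, 26, -1]
```

apply_moves([
  [80,[-12,43.5,0],0],
  [80,[-12,43.5,0],0],
  [80,[-12,43.5,0],0],
  [80,[-12,43.5,0],0],
  [80,[-11,43.5,0],0],
])

```text
t: 59.22
tool_pos: [0.5542, -0.2549, 0.3517]
orientation: [-3.132, -0.235, 0.001]
force: [0.3, 0.3, 0.1]
opening: 0.08
```

apply_moves([
  [80,[0,0,0],0],
  [80,[0,0,0],0],
])

```text
t: 59.48
tool_pos: [0.5546, -0.2532, 0.3515]
orientation: [-3.132, -0.234, 0.001]
force: [0.8, 1.3, -0.2]
opening: 0.08
```

```bash
python3 -c "
from nav import *
plan([.5548,-.2529,.1128],-1.42,1)
from orth import *
a=viewer.read_camera('scene');b=viewer.read_camera('top')
f=lambda n,c,z,h,i:orth(n,i,c,z,h,300)
o=[f('scene',(0,-.113),.088,.06,a),f('top',(0,.04),.11,.11,b)]
cv2.imwrite('pics/m5.png',np.hstack([cv2.resize(x,(400,400)) for x in o]))"
```

```text
t 59.48 g [ 0.5545 -0.2531  0.1845] jaw -1.421 yaw/row -0.001 total -0.001 step 71.7mm
[0, 0, 72]
```

View pics/m5.png

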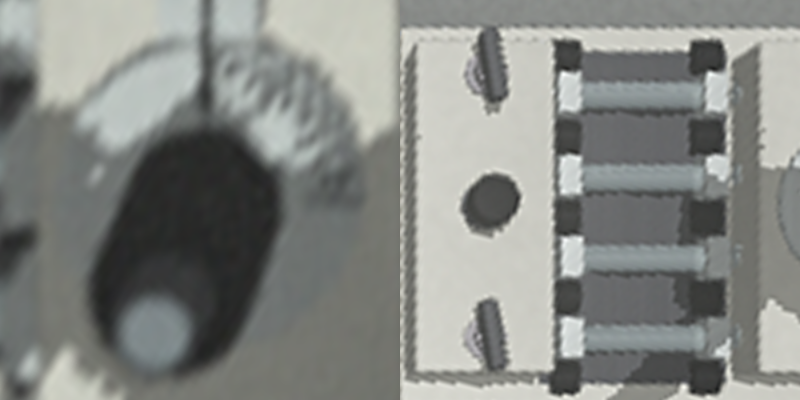

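Both wings now stand about 80° clockwise at (490,65) and (490,335), all four cells are down, and the ring still reads 0 with the thick line under the index at (205,50). Last, the 40° turn.

apply_moves([
  [80,[0,0,40],0],
  [80,[0,0,22],0],
  [80,[0,0,10],0],
  [70,[0,0,0],0],
  [60,[0,0,0],0],
], grip_force=30)

```text
t: 60.2
tool_pos: [0.5553, -0.2536, 0.2815]
orientation: [3.132, 0.236, 0.003]
force: [0.1, -0.2, -0.1]
opening: 0.0642
```

apply_moves([
  [35,[0,0,0],0],
  [35,[0,0,0],0],
  [35,[0,0,0],0],
  [35,[0,0,0],0],
  [35,[0,0,0],0],
])

```text
t: 60.82
tool_pos: [0.555, -0.253, 0.2809]
orientation: [-3.132, -0.235, -0.001]
force: [-1.5, 4.9, 5.9]
opening: 0.0457
```

```bash
python3 st.py
```

```text
jaw -1.4207 tz [ 1.012  0.259 -0.005] F [-1.5  4.9  5.9] g [ 0.5551 -0.2527  0.1139] op 0.0457 q6 0.908 t 60.83
```

apply_moves([
  [35,[0,0,0],-0.1],
  [35,[0,0,0],-0.1],
  [35,[0,0,0],-0.1],
  [35,[0,0,0],-0.1],
  [35,[0,0,0],-0.1],
])

```text
t: 61.45
tool_pos: [0.555, -0.2528, 0.2809]
orientation: [-2.974, -1.008, -0.002]
force: [-2.3, 5.4, 5.6]
opening: 0.0459
```

apply_moves([
  [35,[0,0,0],-0.1],
  [35,[0,0,0],-0.07],
  [35,[0,0,0],-0.031],
  [35,[0,0,0],0],
  [35,[0,0,0],0],
])

```text
t: 62.08
tool_pos: [0.5549, -0.2528, 0.2809]
orientation: [-2.86, -1.297, -0.002]
force: [-1.8, 5.9, 6.4]
opening: 0.0457
```

```bash
python3 st.py
```

```text
jaw -0.7195 tz [1.107 0.432 0.056] F [-1.8  5.9  6.4] g [ 0.555  -0.2525  0.1139] op 0.0457 q6 0.207 t 62.08
```

apply_moves([
  [70,[0,0,0],0],
  [80,[0,0,0],0],
  [80,[0,0,0],0],
  [80,[0,0,0],0],
  [80,[0,0,-40],0],
])

```text
t: 62.7
tool_pos: [0.5533, -0.2529, 0.3162]
orientation: [-2.856, -1.294, 0.007]
force: [0.6, 0.3, -0.1]
opening: 0.08
```

apply_moves([
  [80,[0,0,-60],0],
  [80,[0,0,-60],0],
  [80,[0,0,-40],0],
  [80,[0,0,0],0],
])

```text
t: 63.2
tool_pos: [0.5552, -0.2539, 0.4853]
orientation: [2.855, 1.294, 0.008]
force: [0.0, -1.5, -1.1]
opening: 0.0801
```

```bash
python3 orth.py scene pics/o3.png
```

```text
(no output)
```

View pics/o3.png

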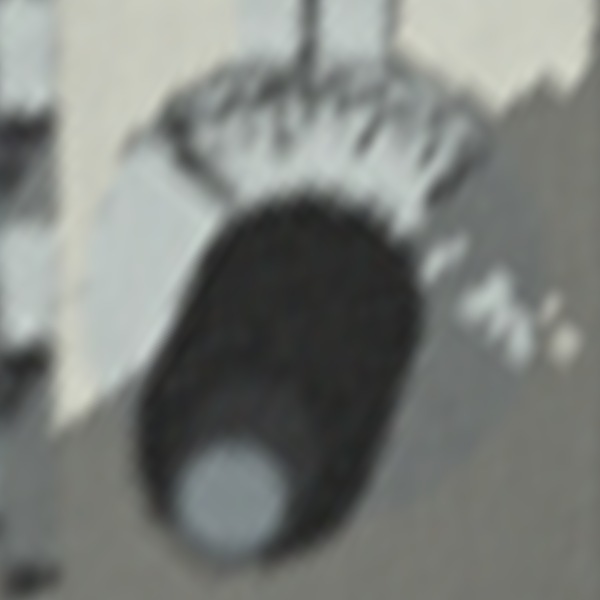

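The 0 line, from (172,135) to (225,195), now lies about 40–41° counter-clockwise of the index (308,40). That agrees with the 0.70 rad turn, and the gripper is clear. I'll make a last check of the carriage by number and hand in.

```bash
python3 -c "
from h import *
from fit import R,t
i=viewer.read_camera('scene')
for x in(-.072,-.024,.024,.072):   # cap tops expected at z .054, y=+.043 (lamp side)
    p=proj('scene',[*(R@[x,.043]+t),.054]).round().astype(int);print(p,i[p[1]-1:p[1]+2,p[0]-1:p[0]+2].mean((0,1)).round())
order.close_job();print(robot.read_state()['t'])"
```

```text
[207 240] [167. 172. 165.]
[217 250] [173. 176. 169.]
[227 260] [182. 186. 178.]
[238 271] [189. 193. 184.]
the job is handed in; nothing more can be done
the job is handed in; nothing more can be done
```

The polarimeter job is done and handed in at about 63 s of the 210 s allowed; no verdict was reported.

- **Lamp knob:** I pulled it about 14 mm up until the force jumped at the stop, then let go. A later picture showed it back at rest.
- **Analyser to 0:** With the carriage empty, I turned the ring to its -0.17 stop and back 0.17 rad, then let go. The picture showed the thick 0 line on the index, and it still read 0 just before the last turn.
- **Cells:** All four clear cells lie in the four slots, one each. The final brightness check found a cap at all four expected places. The first grasp of one cell came up empty because I lifted before the fingers had closed. The cell had not moved, and the second try held.
- **Locks:** I turned both clockwise until the torque rose sharply at the stop. Pictures show both wings at about 80°, which matches 1.4 rad. The fingers slipped on the wings at the stops, and the grip opening read about 12.6 mm on a 10 mm wing, which I did not explain.
- **Analyser to 40°:** I turned the ring 0.70 rad counter-clockwise and let go. The picture reads about 40–41°, so it is confirmed to roughly a degree or two.

I did not touch the tip box, bottle, beaker or coloured look-alikes, and the arm was left clear above the instrument.

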